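# Make up a counterweight on the sprung pan scale

## Robot

A 7-joint arm with a two-finger parallel gripper is mounted at the origin on a cart in front of the work surface, level with it; the furniture and walls round the work are solid. World frame = base frame: x ahead of the robot, y to its left, z up, the work surface at z = 0. Lengths are in m, angles in rad, forces in N, time in s.
With the tool pointing down it reaches from about 0.35 to 0.9 m from the base axis. Payload 19.9 kg.
Tool frame: the origin (TCP) lies midway between the tips of the shut fingers; the grasp point (between the pads) lies 19 mm behind it; z points along the fingers, y is the direction in which the jaws open and shut (so a half turn about z gives the same grasp; the last joint's range is limited). The gripper opens to 94 mm and grips with 3 to 60 N. Pads are 16 mm wide; open, the fingers measure 119 mm over their backs; the gripper's body (75 mm by 177 mm) begins 78 mm behind the grasp point.
Start: joints at [1.127, 0.417, -0.01, 1.614, 0.005, 1.111, -0.053], TCP at [0.245, -0.575, 0.205] pointing down, gripper open.
Joint ranges: [-2.81, 2.81], [-0.39, 2.02], [-1.27, 1.25], [0.06, 2.57], [-1.19, 4.33], [0.19, 2], [-2.82, 2.82]. Speed limits (rad/s): [1.89, 1.89, 2.39, 2.39, 3.01, 3.01, 3.01].

## Interface

Orientations are given as a unit quaternion [x, y, z, w].
In Python, from bench import get_obs, read_camera, camera_params, job_done, masks_of, mark_of gives the robot as it stands. The module is installed in compiled form; this text tells all that it offers.
- The arm moves only by the shell command python3 -m creep 'ROWS' [FORCE]. ROWS is JSON, a list of rows, each an object with "jaw": the closure in counts, from 0 (fully open) to 255 (shut); "travel": the shift along the tool's x, y, z as a fraction of full scale, a list of three; "twist": the turn about the tool's z as a fraction of full scale. A call has 1 to 5 rows; each row is the pose to reach, as a shift and turn from the pose commanded when the call began, along the tool's axes at that moment; what a row does not reach only later rows make up. Full scale, the value 1, is 750 mm for a shift and 2 rad for a turn. A row lasts 1/12 s, in which the tool goes at most 41.7 mm and 7.16 degrees, less where a joint would pass 70% of its speed; a pose out of reach is approached as far as the arm can. A call with a number of a shift or a turn outside -1 to 1 is refused whole. A call with a gripper value outside its range is refused whole. The fingers move at their own pace and stop on an object; FORCE is the grip in N (left out, the last holds). Time passes only in rows, so rows that repeat a pose let the fingers close. It gives the time, the measured TCP pose, the force and the opening at its end, in the units of the state.
- get_obs(): the state, without advancing time (a new reading comes with each control period).
- read_camera(name): name is "side" or "top"; returns (picture, depth): 384x512x3 uint8, blue, green, red; 384x512 float32, m along the optical axis (not along the pixel's ray), 0 where there is no reading.
- camera_params(name): a dict with "intrinsics" (3x3 intrinsics, pixels), "pose" (4x4, takes a point from camera to world coordinates). Camera axes: x right, y up, looking along -z (the intrinsics and any distortion apply to the point x, -y, -z); pixel columns grow to the right and rows downward; lengths in m; the calibration is good to about 2 mm. A picture is of the moment at which its call begins. camera_params takes no time and is no camera call.
- job_done(): hands the job in, once; it reports no verdict.
Trained networks look in the newest picture that a camera, given by its name, has taken for a name from the list of things; names that differ only in an ending like _2 or _b are one class to them, and where a whole thing is asked for, a point or a joint stands for the part that bears it (a point fixed in the world has none). Each returns a list of dicts, best first, with "confidence" (0 to 1); they miss things now and then, are a little off and sometimes report something else, mostly with a low value. They report only what shows in the picture. A call takes as long as a camera call. They do not tell look-alikes from the thing itself.
- masks_of(camera, name): "mask" (384x512 bool, what is visible of it).
- mark_of(camera, name): "centre" ([x, y, z] in m, in the coordinates of the camera as it stood for that picture, good to about 4 mm: a listed point, or the origin of a listed thing).
The state is a dict: "t": time; "qpos": joint angles; "joint_vel": joint speeds; "tau": joint torques, N m; "tool_pos": TCP position; "orientation": TCP orientation; "contact_force": force on the tool from outside, world axes, zero at the start; "ft_torque": the same for the moment, N m; "gripper_width": opening from 0.0 (shut) to 1.0 (fully open).
Only numpy, scipy, OpenCV 4.12 (cv2) and the standard library are available. Lean on these libraries where they do the work, as an engineer would, in place of code of your own. Each camera call takes 0.05 s, during which the arm holds its last target.

## Task

Make up the centrifuge counterweight on the sprung scale: lift the blue dust cover off the pan and lay it right way up on the bare bench, clear of the scale, then stand brass and steel weights on the pan until the orange pointer comes to rest between the two arms of the green fork. Stand every weight that is left over upright in the red tray at the front of the bench, and leave the fork's setting and the other things on the bench alone.

Things in the scene. Friction and masses are not known exactly. Their poses are not given: they have to be found in the camera images.
- scale_pan (a joint): how far the pan of the sprung scale has sunk, m, 0 with the pan empty, grows downward, stop at 0.070. The pan only goes straight up and down on a spring of 272 N/m (27.7 mm per kg), damped: it comes to rest within about a second.
- target_fork (a joint): how far the green fork has been set below the empty pan's pointer level, m. The pointer is level with the middle of the fork when scale_pan equals this value. It is already set and is not to be shifted.
- pan_floor (a point): centre of the upper face of the pan's floor: square aluminium pan, 164 x 164 mm inside, 172 mm outside, rim standing 12 mm above the floor; its floor is 87 mm above the bench when the pan is empty and 17 mm at the lowest. Moves with the pan; z up, x and y along the pan's sides. The scale's base plate is 190 mm along x and reaches from y = -105 to +185 mm; a white column and the fork's rod stand on the +y side (from y = 115 to 170 mm) and are up to 125 mm high over the bench.
- pointer (a point): tip region of the orange pointer (10 x 2 mm section) that is fixed to the pan and rides up and down with it, at the front of the white column
- fork_mid (a point): middle between the two arms of the green fork on the column; the arms are 12 mm apart, one above and one below
- cover_knob (a point): centre of the black round knob (24 mm across, 36 mm tall) on top of the blue square dust cover: 184 x 184 mm plate with a short skirt, 14 mm high without the knob, 0.2 kg. At the start the cover sits loosely over the pan's rim. This point is 34 mm above the cover's lower edge; z axis up, x and y along the cover's sides.
- red_tray: open red instrument tray at the front of the bench (a like tray far back is not meant), 130 mm (its x) x 190 mm (its y), 31 mm high, walls and floor 3 mm thick, stands fixed; origin at the centre of its underside
- brass_0_mid (a point): brass check weight: an upright round body 60 mm across and 34 mm high with a plain round grip knob 22 mm across and 36 mm tall on top (70 mm high in all), about 0.5 kg (each differs by up to a tenth), which sinks the pan by about 18 mm. This point is on its axis half-way up, 35 mm above its underside; z axis up. Always present.
- brass_1_mid (a point): brass check weight: an upright round body 60 mm across and 34 mm high with a plain round grip knob 22 mm across and 36 mm tall on top (70 mm high in all), about 0.5 kg (each differs by up to a tenth), which sinks the pan by about 18 mm. This point is on its axis half-way up, 35 mm above its underside; z axis up. Always present.
- steel_0_mid (a point): steel check weight: an upright round body 44 mm across and 34 mm high with a plain round grip knob 22 mm across and 36 mm tall on top (70 mm high in all), about 0.222 kg (each differs by up to a tenth), which sinks the pan by about 8 mm. This point is on its axis half-way up, 35 mm above its underside; z axis up. May be absent (None from the start).
- steel_1_mid (a point): steel check weight: an upright round body 44 mm across and 34 mm high with a plain round grip knob 22 mm across and 36 mm tall on top (70 mm high in all), about 0.222 kg (each differs by up to a tenth), which sinks the pan by about 8 mm. This point is on its axis half-way up, 35 mm above its underside; z axis up. May be absent (None from the start).
- steel_2_mid (a point): steel check weight: an upright round body 44 mm across and 34 mm high with a plain round grip knob 22 mm across and 36 mm tall on top (70 mm high in all), about 0.222 kg (each differs by up to a tenth), which sinks the pan by about 8 mm. This point is on its axis half-way up, 35 mm above its underside; z axis up. May be absent (None from the start).
- steel_3_mid (a point): steel check weight: an upright round body 44 mm across and 34 mm high with a plain round grip knob 22 mm across and 36 mm tall on top (70 mm high in all), about 0.222 kg (each differs by up to a tenth), which sinks the pan by about 8 mm. This point is on its axis half-way up, 35 mm above its underside; z axis up. May be absent (None from the start).
- steel_4_mid (a point): steel check weight: an upright round body 44 mm across and 34 mm high with a plain round grip knob 22 mm across and 36 mm tall on top (70 mm high in all), about 0.222 kg (each differs by up to a tenth), which sinks the pan by about 8 mm. This point is on its axis half-way up, 35 mm above its underside; z axis up. May be absent (None from the start).
- amber_bottle: small brown bottle with white cap, 40 mm across, 75 mm high, a bystander
Not all that is in view belongs to the job. What is shaped like the part that bears brass_0_mid but pink is not meant.

How it is judged:
On the way, in this order (a step that is already met when the one before it is completed fails the run):
1. the dust cover is off and lies flat on the bench, clear of the scale (height (world z) of cover_knob below 0.04 m and angle between cover_knob's own z axis and vertical below 0.08 rad and horizontal distance between cover_knob and pan_floor above 0.17 m), for 0.3 s.
2. the pointer rests between the arms of the fork (z of pointer in the frame of fork_mid between -0.005 and 0.005 m and velocity of joint scale_pan between -0.004 and 0.004 m/s), for 0.5 s.
At the end, for the whole second after the job is handed in: The pointer rests within 5 mm of the fork's middle height; the cover lies flat, right way up on the bench itself, its centre at least 170 mm from the pan's; every weight present stands upright (within 0.12 rad) and at rest either on the pan's floor or on the tray's floor (all of step 1 and all of step 2 and ((x of brass_0_mid in the frame of pan_floor between -0.082 and 0.082 m and y of brass_0_mid in the frame of pan_floor between -0.082 and 0.082 m and z of brass_0_mid in the frame of pan_floor between 0.03 and 0.041 m) or (x of brass_0_mid in the frame of red_tray between -0.062 and 0.062 m and y of brass_0_mid in the frame of red_tray between -0.092 and 0.092 m and z of brass_0_mid in the frame of red_tray between 0.033 and 0.044 m)) and angle between each of brass_0_mid, brass_1_mid, steel_0_mid, steel_1_mid, steel_2_mid, steel_3_mid, steel_4_mid's own z axis and vertical below 0.12 rad and ((x of brass_1_mid in the frame of pan_floor between -0.082 and 0.082 m and y of brass_1_mid in the frame of pan_floor between -0.082 and 0.082 m and z of brass_1_mid in the frame of pan_floor between 0.03 and 0.041 m) or (x of brass_1_mid in the frame of red_tray between -0.062 and 0.062 m and y of brass_1_mid in the frame of red_tray between -0.092 and 0.092 m and z of brass_1_mid in the frame of red_tray between 0.033 and 0.044 m)) and ((x of steel_0_mid in the frame of pan_floor between -0.082 and 0.082 m and y of steel_0_mid in the frame of pan_floor between -0.082 and 0.082 m and z of steel_0_mid in the frame of pan_floor between 0.03 and 0.041 m) or (x of steel_0_mid in the frame of red_tray between -0.062 and 0.062 m and y of steel_0_mid in the frame of red_tray between -0.092 and 0.092 m and z of steel_0_mid in the frame of red_tray between 0.033 and 0.044 m)) and ((x of steel_1_mid in the frame of pan_floor between -0.082 and 0.082 m and y of steel_1_mid in the frame of pan_floor between -0.082 and 0.082 m and z of steel_1_mid in the frame of pan_floor between 0.03 and 0.041 m) or (x of steel_1_mid in the frame of red_tray between -0.062 and 0.062 m and y of steel_1_mid in the frame of red_tray between -0.092 and 0.092 m and z of steel_1_mid in the frame of red_tray between 0.033 and 0.044 m)) and ((x of steel_2_mid in the frame of pan_floor between -0.082 and 0.082 m and y of steel_2_mid in the frame of pan_floor between -0.082 and 0.082 m and z of steel_2_mid in the frame of pan_floor between 0.03 and 0.041 m) or (x of steel_2_mid in the frame of red_tray between -0.062 and 0.062 m and y of steel_2_mid in the frame of red_tray between -0.092 and 0.092 m and z of steel_2_mid in the frame of red_tray between 0.033 and 0.044 m)) and ((x of steel_3_mid in the frame of pan_floor between -0.082 and 0.082 m and y of steel_3_mid in the frame of pan_floor between -0.082 and 0.082 m and z of steel_3_mid in the frame of pan_floor between 0.03 and 0.041 m) or (x of steel_3_mid in the frame of red_tray between -0.062 and 0.062 m and y of steel_3_mid in the frame of red_tray between -0.092 and 0.092 m and z of steel_3_mid in the frame of red_tray between 0.033 and 0.044 m)) and ((x of steel_4_mid in the frame of pan_floor between -0.082 and 0.082 m and y of steel_4_mid in the frame of pan_floor between -0.082 and 0.082 m and z of steel_4_mid in the frame of pan_floor between 0.03 and 0.041 m) or (x of steel_4_mid in the frame of red_tray between -0.062 and 0.062 m and y of steel_4_mid in the frame of red_tray between -0.092 and 0.092 m and z of steel_4_mid in the frame of red_tray between 0.033 and 0.044 m))); the robot touches nothing.
It fails at once if the fork's setting is shifted by more than 4 mm (distance of fork_mid from where it was at the start of the episode above 0.004 m).
It fails at once if the small brown bottle is moved by more than 30 mm (distance of amber_bottle from where it was at the start of the episode above 0.03 m).
Of steel_0, steel_1, steel_2, steel_3, steel_4 only 3 to 5 are there at a start; the rules pass over those that are not, and their reading is None.
At some moment in a run one of brass_0, brass_1, steel_0, steel_1, steel_2, steel_3, steel_4 may be knocked a few centimetres aside while the robot is not near it.
It also fails if it takes over 210 s, if anything falls off the work surface, if the arm or the gripper's body presses on something with over 40 N, if the wrist force passes 120 N, or if a joint passes its speed limit or range.

## Working session

There is one attempt and no reset: what is moved stays moved. The work goes in short steps, Python scripts to look and compute and a shell command to move; the robot and the scene stay as the last step left them, time stands still between calls to the robot, and variables do not carry over. Pictures are saved under pics/ and viewed, and the job is handed in when it is done.

```bash
mkdir -p pics; ls
python3 - <<'E'
from bench import *
import cv2, numpy as np
print(get_obs())
for n in ("top","side"):
    p,d=read_camera(n); cv2.imwrite(f"pics/{n}0.png",p); c=camera_params(n); print(n,c)
E
```

```text
pics
{'t': 0.0, 'qpos': array([ 1.12649189,  0.41798101, -0.01035168,  1.61418536,  0.0047159 ,
        1.11069115, -0.05301479]), 'joint_vel': array([ 8.75930676e-05,  1.21651536e-03,  8.19804232e-04, -2.92976570e-04,
       -6.13321570e-04,  7.59169201e-04, -2.32678398e-04]), 'tau': array([-3.47503883e-04, -8.51248312e+01,  6.38136920e-01, -4.25997984e+01,
       -4.89920669e-02,  1.85979466e-02,  1.14621052e-04]), 'tool_pos': array([ 0.24485964, -0.57462001,  0.20481598]), 'orientation': array([ 9.79782340e-01,  2.00065444e-01, -1.66302883e-04, -5.97684017e-04]), 'contact_force': array([-0.55163258, -0.05637713,  0.76446978]), 'ft_torque': array([ 0.02332074,  0.03513974, -0.01835818]), 'gripper_width': 1.0012398694258062}
top {'intrinsics': array([[435.44812616,   0.        , 258.85245711],
       [  0.        , 435.44812616, 190.90705458],
       [  0.        ,   0.        ,   1.        ]]), 'pose': array([[-1.04083300e-02,  9.78393542e-01, -2.06489087e-01,
         2.36872340e-01],
       [-9.99945740e-01, -1.02723528e-02,  1.73065601e-03,
        -2.64146755e-02],
       [-4.27866083e-04,  2.06495896e-01,  9.78447373e-01,
         1.70320057e+00],
       [ 0.00000000e+00,  0.00000000e+00,  0.00000000e+00,
         1.00000000e+00]])}
side {'intrinsics': array([[409.45665378,   0.        , 254.15146411],
       [  0.        , 409.45665378, 181.02832205],
       [  0.        ,   0.        ,   1.        ]]), 'pose': array([[ 0.99974519, -0.01704434,  0.01479995,  0.57724357],
       [ 0.02225113,  0.63375401, -0.77321455, -1.10652158],
       [ 0.0037994 ,  0.77334685,  0.63397178,  0.97401436],
       [ 0.        ,  0.        ,  0.        ,  1.        ]])}
```

View pics/top0.png

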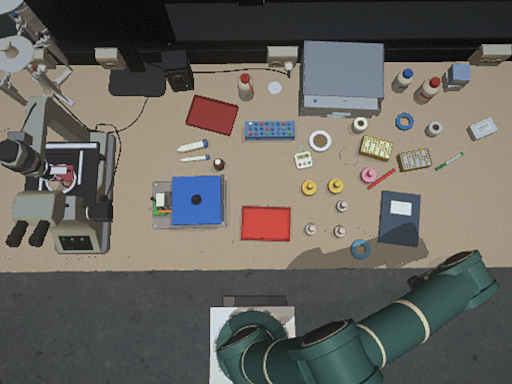

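View pics/side0.png

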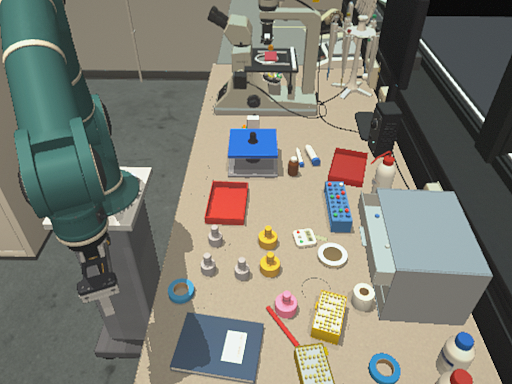

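The top view shows the following:
- The covered scale is at (197,200), with its column on the left at about (160,208).
- The red front tray is at (266,223). The darker red tray at (212,115) is the one far back.
- The brass weights are at (309,187) and (336,185), and the pink look-alike is at (369,174).
- The steel weights are at (342,206), (311,229) and (340,231).
- The amber bottle is at (219,165).

```bash
cat > h.py <<'E'
from bench import *
import cv2, numpy as np
from scipy.spatial.transform import Rotation as R
def toW(n,pc):
    T=camera_params(n)["pose"]; return T[:3,:3]@np.array(pc)+T[:3,3]
def px2w(n,u,v,d):
    K=camera_params(n)["intrinsics"]
    return toW(n,[(u-K[0,2])/K[0,0]*d, -(v-K[1,2])/K[1,1]*d, -d])
def w2px(n,p):
    c=camera_params(n);T=c["pose"];K=c["intrinsics"]
    q=T[:3,:3].T@(np.array(p)-T[:3,3]); return K[0,0]*q[0]/-q[2]+K[0,2], K[1,1]*-q[1]/-q[2]+K[1,2]
def px_at_z(n,u,v,z):
    a=px2w(n,u,v,1.0);o=camera_params(n)["pose"][:3,3]
    return o+(a-o)*(z-o[2])/(a[2]-o[2])
def marks(n,name,minc=0.2):
    return [(round(m["confidence"],2),toW(n,m["centre"]).round(4)) for m in mark_of(n,name) if m["confidence"]>=minc]
def delta(target,yaw=None):
    """tool-frame travel fractions to TCP world target"""
    o=get_obs(); r=R.from_quat(o["orientation"])
    d=r.inv().apply(np.array(target)-o["tool_pos"])
    return (d/0.75).round(4)
E
python3 - <<'E'
from h import *
np.set_printoptions(suppress=True)
for n in ("top","side"):
    read_camera(n)
    for k in ("cover_knob","pan_floor","pointer","fork_mid","red_tray","brass_0_mid","steel_0_mid","amber_bottle"):
        print(n,k,[(c,list(w)) for c,w in marks(n,k)])
p,d=read_camera("top")
cv2.imwrite("pics/crop1.png",cv2.resize(p[140:250,140:420],None,fx=2.8,fy=2.8,interpolation=cv2.INTER_CUBIC))
p,d=read_camera("side")
cv2.imwrite("pics/crop2.png",cv2.resize(p[90:210,190:340],None,fx=5,fy=5,interpolation=cv2.INTER_CUBIC))
print(get_obs()["t"], R.from_quat(get_obs()["orientation"]).as_matrix().round(3))
E
```

```text
top cover_knob [(0.71, [np.float64(0.5446), np.float64(0.2058), np.float64(0.1149)])]
top pan_floor []
top pointer [(0.61, [np.float64(0.5064), np.float64(0.3441), np.float64(0.0812)]), (0.49, [np.float64(0.6956), np.float64(0.1365), np.float64(-0.0001)])]
top fork_mid [(0.42, [np.float64(0.5115), np.float64(0.346), np.float64(0.0501)])]
top red_tray [(0.65, [np.float64(0.465), np.float64(-0.0568), np.float64(0.0017)])]
top brass_0_mid [(0.55, [np.float64(0.6514), np.float64(-0.4593), np.float64(0.0335)]), (0.48, [np.float64(0.6113), np.float64(-0.3303), np.float64(0.0331)])]
top steel_0_mid []
top amber_bottle [(0.75, [np.float64(0.5308), np.float64(-0.3514), np.float64(0.0357)]), (0.55, [np.float64(0.6968), np.float64(0.1344), np.float64(-0.0002)]), (0.29, [np.float64(0.4671), np.float64(-0.0572), np.float64(0.0002)])]
side cover_knob [(0.83, [np.float64(0.5459), np.float64(0.2049), np.float64(0.112)]), (0.24, [np.float64(0.5995), np.float64(-0.2259), np.float64(0.0372)])]
side pan_floor []
side pointer []
side fork_mid []
side red_tray [(0.56, [np.float64(0.4643), np.float64(-0.0542), np.float64(0.0038)])]
side brass_0_mid [(0.71, [np.float64(0.6513), np.float64(-0.4655), np.float64(0.0367)]), (0.61, [np.float64(0.6084), np.float64(-0.3271), np.float64(0.0342)])]
side steel_0_mid []
side amber_bottle [(0.56, [np.float64(0.7017), np.float64(0.1297), np.float64(-0.0001)])]
1.1 [[ 0.92   0.392 -0.   ]
 [ 0.392 -0.92   0.   ]
 [-0.    -0.    -1.   ]]
```

View pics/crop1.png

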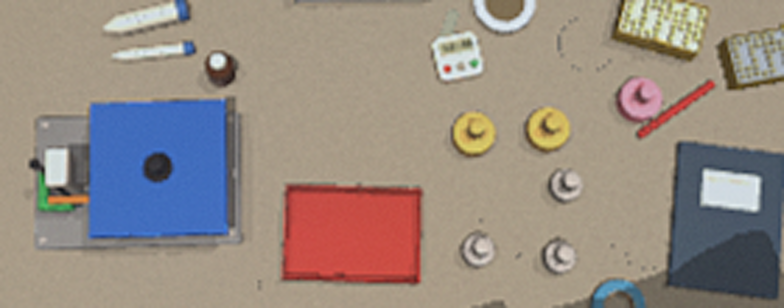

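View pics/crop2.png

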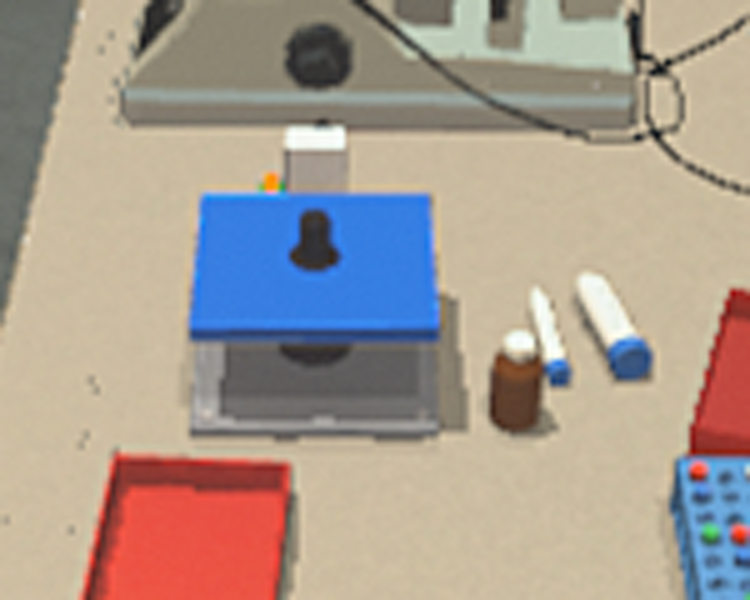

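The crops confirm five check weights on the bench: two brass, three steel. The pink one beside the red pen, at top px (369,174), is the look-alike. The networks label it brass and miss a real brass weight, so I'll locate the knobs from depth.

```bash
cat >> h.py <<'E'
np.set_printoptions(suppress=True)
def world_map(n):
    p,d=read_camera(n); c=camera_params(n);K=c["intrinsics"];T=c["pose"]
    v,u=np.mgrid[:384,:512]
    P=np.stack([(u-K[0,2])/K[0,0]*d,-(v-K[1,2])/K[1,1]*d,-d],-1)@T[:3,:3].T+T[:3,3]
    P[d==0]=np.nan
    return p,d,P
def knobs(n="top",zl=0.058,zh=0.08,box=(0.3,0.72,-0.6,0.05)):
    p,d,P=world_map(n)
    m=(P[...,2]>zl)&(P[...,2]<zh)&(P[...,0]>box[0])&(P[...,0]<box[1])&(P[...,1]>box[2])&(P[...,1]<box[3])
    k,l,s,c=cv2.connectedComponentsWithStats(m.astype(np.uint8))
    out=[]
    for i in range(1,k):
        if s[i,4]<8: continue
        q=P[l==i]; out.append((s[i,4],c[i].round(1).tolist(),px_at_z(n,*c[i],np.median(q[:,2])).round(4).tolist(),p[l==i].mean(0).round().tolist()))
    return out
E
python3 - <<'E'
from h import *
print("top");[print(o) for o in knobs("top")]
print("side");[print(o) for o in knobs("side")]
p,d,P=world_map("top")
print("knob");[print(o) for o in knobs("top",0.115,0.14,(0.4,0.7,0.1,0.3))]
hz=(P[...,2]*1000)
# obstacles in candidate cover area
for r in range(134,212,3): print(r, P[r,262,0].round(3), hz[r,222:304:4].round().tolist())
print(P[172,222:304:4,1].round(3))
# tray extents
hsv=cv2.cvtColor(p,cv2.COLOR_BGR2HSV); m=((hsv[...,0]<8)|(hsv[...,0]>172))&(hsv[...,1]>150)&(hsv[...,2]>90); m[:195]=0;m[250:]=0;m[:,:235]=0;m[:,300:]=0
q=P[m]; print("tray",np.nanpercentile(q,[1,50,99],axis=0).round(3)); print(cv2.minAreaRect(np.argwhere(m)[:,::-1].astype(np.float32)))
mb=(abs(hsv[...,0].astype(int)-112)<10)&(hsv[...,1]>150)&(hsv[...,2]>80); mb[:170]=0;mb[240:]=0;mb[:,:165]=0;mb[:,230:]=0
print("cover",np.nanpercentile(P[mb],[1,50,99],axis=0).round(3), cv2.minAreaRect(np.argwhere(mb)[:,::-1].astype(np.float32)))
E
```

```text
top
(np.int32(26), [370.5, 172.0], [0.6518, -0.4619, 0.07], [158.0, 142.0, 193.0])
(np.int32(27), [336.5, 183.1], [0.6093, -0.3285, 0.0691], [89.0, 164.0, 186.0])
(np.int32(30), [309.5, 184.8], [0.6038, -0.2244, 0.0688], [89.0, 165.0, 188.0])
(np.int32(28), [343.2, 203.5], [0.5293, -0.3504, 0.0689], [161.0, 169.0, 178.0])
(np.int32(30), [311.4, 227.4], [0.4391, -0.2256, 0.0705], [164.0, 172.0, 181.0])
(np.int32(28), [340.9, 229.6], [0.4295, -0.3367, 0.0692], [161.0, 169.0, 178.0])
side
(np.int32(45), [214.2, 228.4], [0.4389, -0.2326, 0.0673], [167.0, 176.0, 184.0])
(np.int32(46), [268.0, 229.1], [0.6035, -0.2311, 0.0673], [70.0, 177.0, 209.0])
(np.int32(46), [206.9, 256.4], [0.429, -0.343, 0.0673], [175.0, 184.0, 191.0])
(np.int32(47), [270.1, 255.5], [0.6092, -0.3355, 0.0676], [71.0, 184.0, 214.0])
(np.int32(54), [241.7, 261.0], [0.5288, -0.3571, 0.067], [171.0, 180.0, 188.0])
(np.int32(63), [286.5, 295.2], [0.6509, -0.4676, 0.0671], [175.0, 153.0, 223.0])
knob
(np.int32(34), [194.6, 197.9], [0.5448, 0.2072, 0.1319], [58.0, 51.0, 51.0])
134 0.817 [-2.0, 11.0, -4.0, -6.0, 3.0, -8.0, 
[... 2970 characters left out ...]
 3.0, 1.0, -4.0, 0.0, 8.0, 1.0]
206 0.529 [15.0, 3.0, 13.0, -11.0, 1.0, 23.0, 27.0, 33.0, 33.0, 34.0, 34.0, 22.0, 37.0, -6.0, 3.0, 5.0, 1.0, -3.0, 2.0, 5.0, -1.0]
209 0.522 [21.0, -1.0, 6.0, -0.0, -0.0, 11.0, 5.0, 4.0, 0.0, 2.0, 6.0, -3.0, 5.0, 2.0, 1.0, -1.0, 10.0, 3.0, -4.0, 0.0, -0.0]
[ 0.118  0.102  0.087  0.07   0.054  0.038  0.022  0.005 -0.011 -0.027
 -0.043 -0.059 -0.075 -0.092 -0.108 -0.124 -0.14  -0.155 -0.172 -0.188
 -0.204]
tray [[ 0.399 -0.144 -0.006]
 [ 0.465 -0.055  0.004]
 [ 0.528  0.038  0.034]]
((265.5, 223.5), (33.0, 47.0), 90.0)
cover [[0.456 0.117 0.087]
 [0.543 0.206 0.096]
 [0.634 0.296 0.105]] ((196.0, 199.99998474121094), (47.99999237060547, 47.99999237060547), 90.0)
```

Each knob top sits at about 0.07 m, as it should. I'll square the tool to the world axes and move over the cover knob at (0.545, 0.207).

```bash
python3 -m creep '[{"jaw":100,"travel":[0,0,-0.067],"twist":0.2014},{"jaw":100,"travel":[0,0,-0.067],"twist":0.2014},{"jaw":100,"travel":[0,0,-0.067],"twist":0.2014},{"jaw":100,"travel":[0,0,-0.067],"twist":0.2014},{"jaw":100,"travel":[0,0,-0.067],"twist":0.2014}]' 30
python3 -m creep '[{"jaw":100,"travel":[0.08,-0.2085,0],"twist":0},{"jaw":100,"travel":[0.08,-0.2085,0],"twist":0},{"jaw":100,"travel":[0.08,-0.2085,0],"twist":0},{"jaw":100,"travel":[0.08,-0.2085,0],"twist":0},{"jaw":100,"travel":[0.08,-0.2085,0],"twist":0}]'
python3 -c "
from h import *
o=get_obs();print(R.from_quat(o['orientation']).as_matrix().round(3),o['contact_force'])"
```

```text
t: 1.72
tool_pos: [0.2451, -0.5749, 0.2559]
orientation: [1.0, -0.001, 0.0, 0.0]
contact_force: [-0.0, -1.0, 0.5]
gripper_width: 0.68
t: 2.13
tool_pos: [0.3083, -0.4124, 0.256]
orientation: [1.0, 0.005, 0.001, -0.001]
contact_force: [1.1, 0.2, 0.2]
gripper_width: 0.609
[[ 1.     0.009  0.001]
 [ 0.009 -1.     0.001]
 [ 0.001 -0.001 -1.   ]] [1.13089469 0.20952092 0.20065485]
```

```bash
python3 -m creep '[{"jaw":100,"travel":[0.08,-0.2085,0],"twist":0},{"jaw":100,"travel":[0.08,-0.2085,0],"twist":0},{"jaw":100,"travel":[0.08,-0.2085,0],"twist":0},{"jaw":100,"travel":[0.08,-0.2085,0],"twist":0},{"jaw":100,"travel":[0.08,-0.2085,0],"twist":0}]' 
python3 -m creep '[{"jaw":100,"travel":[0.08,-0.2085,0],"twist":0},{"jaw":100,"travel":[0.08,-0.2085,0],"twist":0},{"jaw":100,"travel":[0.08,-0.2085,0],"twist":0},{"jaw":100,"travel":[0.08,-0.2085,0],"twist":0},{"jaw":100,"travel":[0.08,-0.2085,0],"twist":0}]' 
python3 -m creep '[{"jaw":100,"travel":[0.08,-0.2085,0],"twist":0},{"jaw":100,"travel":[0.08,-0.2085,0],"twist":0},{"jaw":100,"travel":[0.08,-0.2085,0],"twist":0},{"jaw":100,"travel":[0.08,-0.2085,0],"twist":0},{"jaw":100,"travel":[0.08,-0.2085,0],"twist":0}]' 
python3 -m creep '[{"jaw":100,"travel":[0.08,-0.2085,0],"twist":0},{"jaw":100,"travel":[0.08,-0.2085,0],"twist":0},{"jaw":100,"travel":[0.08,-0.2085,0],"twist":0},{"jaw":100,"travel":[0.08,-0.2085,0],"twist":0},{"jaw":100,"travel":[0.08,-0.2085,0],"twist":0}]' 
python3 -m creep '[{"jaw":100,"travel":[0,0,0],"twist":0},{"jaw":100,"travel":[0,0,0],"twist":0},{"jaw":100,"travel":[0,0,0],"twist":0}]' 
python3 -c "
from h import *
o=get_obs();print(R.from_quat(o['orientation']).as_matrix().round(3),o['contact_force'],delta([.545,.207,.101]))"
```

```text
t: 2.55
tool_pos: [0.3675, -0.256, 0.256]
orientation: [1.0, 0.005, 0.0, -0.0]
contact_force: [0.4, 1.5, 0.8]
gripper_width: 0.61
t: 2.97
tool_pos: [0.427, -0.0993, 0.256]
orientation: [1.0, 0.005, 0.001, -0.0]
contact_force: [-0.4, 0.9, 0.1]
gripper_width: 0.604
t: 3.38
tool_pos: [0.4863, 0.0575, 0.2559]
orientation: [1.0, 0.005, 0.0, -0.001]
contact_force: [-0.1, 0.9, -0.2]
gripper_width: 0.608
t: 3.8
tool_pos: [0.5453, 0.214, 0.2551]
orientation: [1.0, 0.004, -0.001, -0.002]
contact_force: [0.3, 1.6, -0.9]
gripper_width: 0.608
t: 4.05
tool_pos: [0.5451, 0.2055, 0.2557]
orientation: [1.0, -0.0, -0.0, 0.0]
contact_force: [-0.1, -0.3, 0.2]
gripper_width: 0.608
[[ 1.    -0.001 -0.   ]
 [-0.001 -1.    -0.001]
 [-0.     0.001 -1.   ]] [-0.13919345 -0.26920764  0.15513054] [-0.0001 -0.0021  0.2062]
```

```bash
python3 -m creep '[{"jaw":100,"travel":[0,-0.002,0.1],"twist":0},{"jaw":100,"travel":[0,-0.002,0.13],"twist":0},{"jaw":100,"travel":[0,-0.002,0.16],"twist":0},{"jaw":100,"travel":[0,-0.002,0.18],"twist":0},{"jaw":100,"travel":[0,-0.002,0.205],"twist":0}]' 
python3 -m creep '[{"jaw":180,"travel":[0,0,0],"twist":0},{"jaw":220,"travel":[0,0,0],"twist":0},{"jaw":240,"travel":[0,0,0],"twist":0},{"jaw":240,"travel":[0,0,0],"twist":0},{"jaw":240,"travel":[0,0,0],"twist":0}]' 30
python3 -m creep '[{"jaw":240,"travel":[0,0,-0.02],"twist":0},{"jaw":240,"travel":[0,0,-0.05],"twist":0},{"jaw":240,"travel":[0,0,-0.08],"twist":0},{"jaw":240,"travel":[0,0,-0.11],"twist":0},{"jaw":240,"travel":[0,0,-0.13],"twist":0}]'
python3 - <<'E'
from h import *
p,_=read_camera("side");cv2.imwrite("pics/s1.png",cv2.resize(p[60:220,150:370],None,fx=3,fy=3))
E
```

```text
t: 4.47
tool_pos: [0.5448, 0.2066, 0.1009]
orientation: [1.0, -0.001, -0.0, 0.0]
contact_force: [1.0, -0.5, 1.2]
gripper_width: 0.61
t: 4.88
tool_pos: [0.5456, 0.2084, 0.1032]
orientation: [1.0, -0.0, 0.001, -0.0]
contact_force: [-0.4, -3.1, 0.8]
gripper_width: 0.289
t: 5.3
tool_pos: [0.5454, 0.2087, 0.2022]
orientation: [1.0, 0.0, 0.001, -0.0]
contact_force: [0.6, -0.2, -2.1]
gripper_width: 0.25
```

View pics/s1.png

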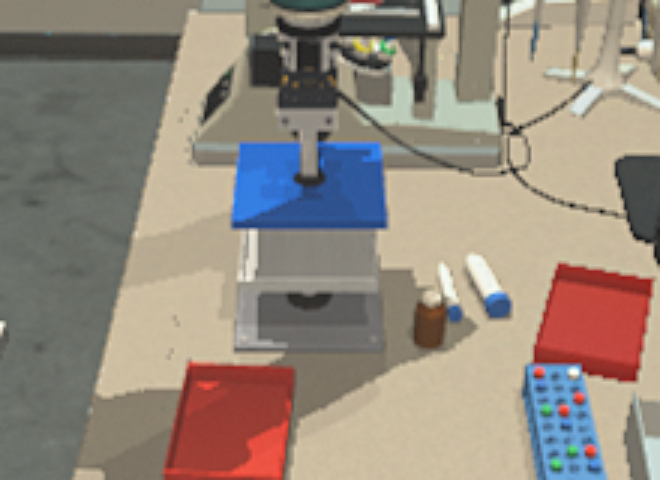

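The cover is held level and clear of the pan (force −2.1 N, about 0.2 kg). I'll carry it to (0.66, −0.035).

```bash
python3 -m creep '[{"jaw":240,"travel":[0.02,0.04,0],"twist":0},{"jaw":240,"travel":[0.04,0.08,0],"twist":0},{"jaw":240,"travel":[0.06,0.12,0],"twist":0},{"jaw":240,"travel":[0.07,0.15,0],"twist":0},{"jaw":240,"travel":[0.08,0.17,0],"twist":0}]' 
python3 -m creep '[{"jaw":240,"travel":[0.02,0.04,0],"twist":0},{"jaw":240,"travel":[0.04,0.08,0],"twist":0},{"jaw":240,"travel":[0.055,0.12,0],"twist":0},{"jaw":240,"travel":[0.066,0.147,0],"twist":0},{"jaw":240,"travel":[0.073,0.155,0],"twist":0}]' 
python3 -m creep '[{"jaw":240,"travel":[0,0,0.03],"twist":0},{"jaw":240,"travel":[0,0,0.08],"twist":0},{"jaw":240,"travel":[0,0,0.13],"twist":0},{"jaw":240,"travel":[0,0,0.16],"twist":0},{"jaw":240,"travel":[0,0,0.18],"twist":0}]'
python3 - <<'E'
from h import *
p,_=read_camera("side");cv2.imwrite("pics/s2.png",cv2.resize(p[60:260,150:370],None,fx=3,fy=3))
p,_=read_camera("top");cv2.imwrite("pics/t2.png",cv2.resize(p[110:260,140:360],None,fx=3,fy=3))
o=get_obs();print(delta([.66,-.035,.0205]),o["contact_force"])
E
```

```text
t: 5.77
tool_pos: [0.6055, 0.0776, 0.1991]
orientation: [1.0, -0.001, -0.0, 0.0]
contact_force: [-0.7, 0.8, -2.9]
gripper_width: 0.245
t: 6.18
tool_pos: [0.6602, -0.0402, 0.1988]
orientation: [1.0, -0.002, -0.0, 0.001]
contact_force: [-0.0, -0.7, -2.1]
gripper_width: 0.245
t: 6.6
tool_pos: [0.6582, -0.0348, 0.0614]
orientation: [1.0, 0.0, -0.002, -0.0]
contact_force: [-0.4, 1.2, -2.4]
gripper_width: 0.25
[0.0023 0.0003 0.0557] [-0.20194688  0.03306414 -1.03851212]
```

View pics/s2.png

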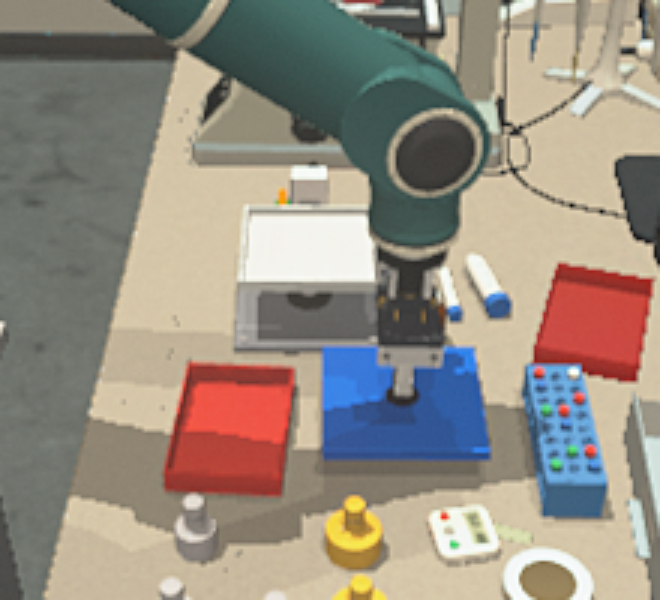

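View pics/t2.png

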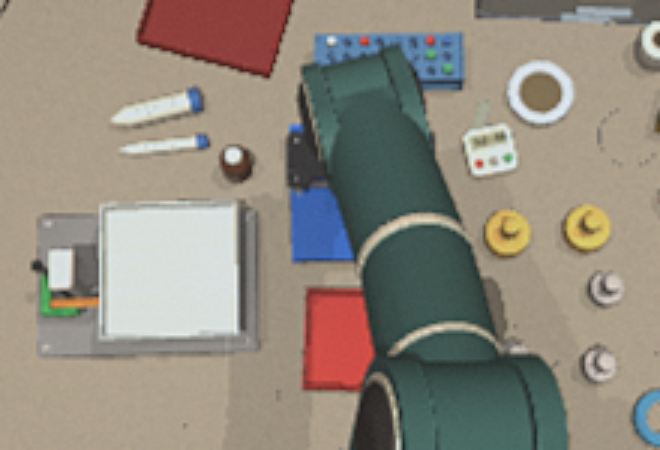

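Clear bench underneath, no overlap. I'll lower gently while watching the force.

```bash
python3 -m creep '[{"jaw":240,"travel":[0,0,0.03],"twist":0},{"jaw":240,"travel":[0,0,0.04],"twist":0},{"jaw":240,"travel":[0,0,0.046],"twist":0},{"jaw":240,"travel":[0,0,0.05],"twist":0},{"jaw":240,"travel":[0,0,0.052],"twist":0}]' 
python3 -m creep '[{"jaw":240,"travel":[0,0,0.001],"twist":0},{"jaw":240,"travel":[0,0,0.0015],"twist":0},{"jaw":240,"travel":[0,0,0.002],"twist":0}]' 
python3 -m creep '[{"jaw":240,"travel":[0,0,0.001],"twist":0},{"jaw":240,"travel":[0,0,0.0015],"twist":0},{"jaw":240,"travel":[0,0,0.002],"twist":0}]'
```

```text
t: 7.12
tool_pos: [0.6602, -0.0353, 0.0262]
orientation: [1.0, -0.0, 0.0, -0.0]
contact_force: [0.5, 0.4, -1.0]
gripper_width: 0.25
t: 7.37
tool_pos: [0.6603, -0.0353, 0.0258]
orientation: [1.0, -0.0, 0.001, 0.0]
contact_force: [-8.7, -1.2, 18.2]
gripper_width: 0.251
t: 7.62
tool_pos: [0.6604, -0.0353, 0.0256]
orientation: [1.0, -0.0, 0.001, 0.0]
contact_force: [-14.5, -1.1, 35.9]
gripper_width: 0.248
```

In contact. I'll relieve the press, release and lift.

```bash
python3 -m creep '[{"jaw":240,"travel":[0,0,-0.003],"twist":0},{"jaw":200,"travel":[0,0,-0.003],"twist":0},{"jaw":140,"travel":[0,0,-0.003],"twist":0},{"jaw":100,"travel":[0,0,-0.003],"twist":0},{"jaw":100,"travel":[0,0,-0.003],"twist":0}]' 
python3 -m creep '[{"jaw":100,"travel":[0,0,-0.02],"twist":0},{"jaw":100,"travel":[0,0,-0.05],"twist":0},{"jaw":100,"travel":[0,0,-0.1],"twist":0},{"jaw":100,"travel":[0,0,-0.15],"twist":0},{"jaw":100,"travel":[0,0,-0.17],"twist":0}]'
python3 - <<'E'
from h import *
p,_=read_camera("side");cv2.imwrite("pics/s3.png",cv2.resize(p[60:260,150:370],None,fx=3,fy=3))
o=get_obs();print(o["contact_force"])
E
```

```text
t: 8.03
tool_pos: [0.6598, -0.0353, 0.0247]
orientation: [1.0, -0.0, 0.0, -0.0]
contact_force: [0.7, 0.3, 0.8]
gripper_width: 0.421
t: 8.45
tool_pos: [0.6615, -0.0349, 0.1585]
orientation: [1.0, 0.0, 0.003, -0.0]
contact_force: [0.9, -0.5, -0.3]
gripper_width: 0.61
[ 1.16485848 -0.07819802  2.79986321]
```

View pics/s3.png

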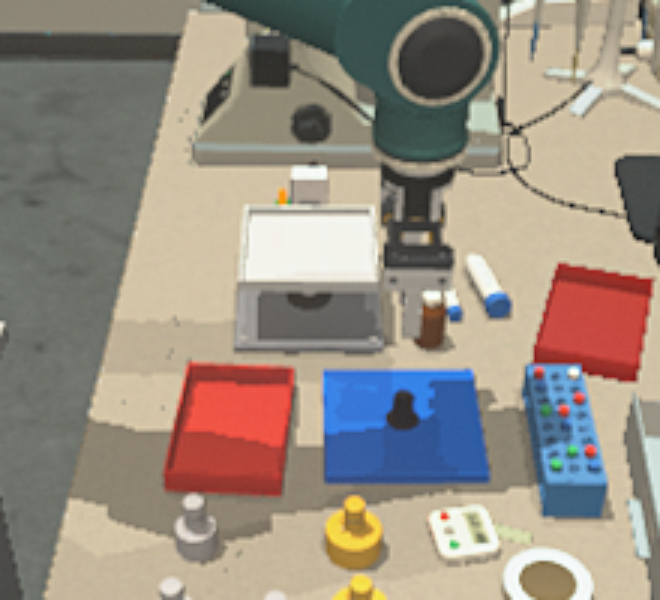

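The cover lies flat at side px (405,425) of the crop. Now the scale: I'll measure the pointer against the green fork.

Run:
```python
from h import *
p,d,P=world_map("top")
cv2.imwrite("pics/t4.png",cv2.resize(p[172:236,145:232],None,fx=8,fy=8,interpolation=cv2.INTER_CUBIC))
hsv=cv2.cvtColor(p,cv2.COLOR_BGR2HSV)
def rep(n,m,P):
    vs=np.argwhere(m)
    for v,u in vs: print(n,(u,v),P[v,u].round(3).tolist(),p[v,u].tolist())
sub=np.zeros(p.shape[:2],bool); sub[185:230,145:182]=1
h=hsv[...,0].astype(int)
g=sub&(h>45)&(h<85)&(hsv[...,1]>120)
o=sub&(h>5)&(h<22)&(hsv[...,1]>150)&(hsv[...,2]>120)
print("green",g.sum());rep("g",g,P)
print("orange",o.sum());rep("o",o,P)
fl=P[185:215,180:215].reshape(-1,3); print("pan floor z",np.nanmedian(fl,0))
```

```text
green 47
g (np.int64(154), np.int64(203)) [0.54, 0.373, 0.062] [95, 164, 86]
g (np.int64(155), np.int64(203)) [0.541, 0.37, 0.058] [55, 121, 48]
g (np.int64(154), np.int64(204)) [0.536, 0.372, 0.064] [95, 167, 86]
g (np.int64(155), np.int64(204)) [0.537, 0.369, 0.059] [60, 130, 52]
g (np.int64(154), np.int64(205)) [0.532, 0.372, 0.063] [95, 164, 84]
g (np.int64(155), np.int64(205)) [0.532, 0.369, 0.062] [73, 151, 62]
g (np.int64(154), np.int64(206)) [0.53, 0.374, 0.055] [95, 166, 86]
g (np.int64(155), np.int64(206)) [0.528, 0.368, 0.064] [84, 165, 71]
g (np.int64(154), np.int64(207)) [0.525, 0.373, 0.06] [95, 163, 85]
g (np.int64(155), np.int64(207)) [0.524, 0.368, 0.063] [85, 164, 74]
g (np.int64(156), np.int64(207)) [0.525, 0.365, 0.061] [78, 141, 69]
g (np.int64(154), np.int64(208)) [0.521, 0.373, 0.059] [95, 168, 84]
g (np.int64(155), np.int64(208)) [0.52, 0.367, 0.066] [94, 171, 83]
g (np.int64(156), np.int64(208)) [0.52, 0.364, 0.064] [79, 145, 65]
g (np.int64(157), np.int64(208)) [0.523, 0.364, 0.048] [57, 88, 46]
g (np.int64(154), np.int64(209)) [0.516, 0.371, 0.067] [94, 171
[... 3798 characters left out ...]
331, 0.09] [74, 149, 227]
o (np.int64(164), np.int64(211)) [0.504, 0.327, 0.09] [74, 148, 227]
o (np.int64(165), np.int64(211)) [0.505, 0.324, 0.087] [78, 153, 228]
o (np.int64(166), np.int64(211)) [0.503, 0.319, 0.094] [80, 159, 226]
o (np.int64(167), np.int64(211)) [0.505, 0.318, 0.082] [72, 147, 225]
o (np.int64(168), np.int64(211)) [0.505, 0.314, 0.081] [70, 137, 212]
o (np.int64(169), np.int64(211)) [0.504, 0.309, 0.087] [77, 143, 209]
o (np.int64(170), np.int64(211)) [0.504, 0.305, 0.091] [76, 144, 210]
o (np.int64(171), np.int64(211)) [0.504, 0.301, 0.09] [70, 140, 208]
o (np.int64(172), np.int64(211)) [0.504, 0.297, 0.089] [76, 132, 204]
pan floor z [0.54747643 0.20443238 0.08742732]
```

View pics/t4.png

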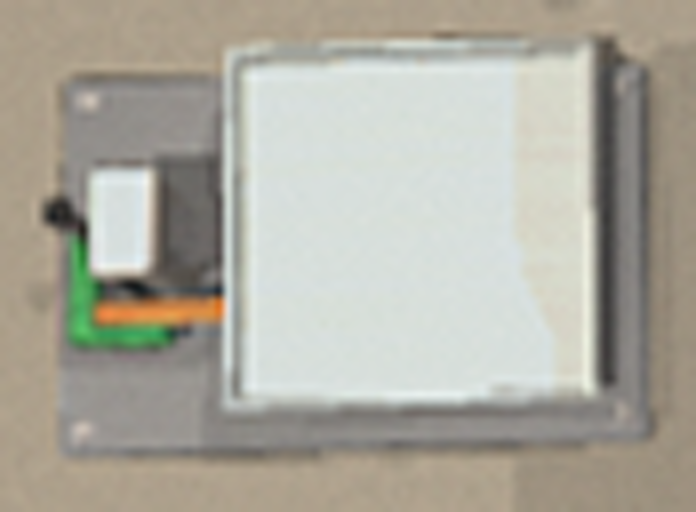

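The pointer is at z≈0.086 and the fork's upper face at about 0.061, so the middle is near 0.052 and the target sink is roughly 34 mm. I'll refine that with the networks and recheck the weights.

Run:
```python
from h import *
for n in ("top","side"):
    for i in range(4):
        read_camera(n); print(n,[(c,list(map(float,w))) for c,w in marks(n,"fork_mid")],"P",[(c,list(map(float,w))) for c,w in marks(n,"pointer")])
read_camera("side");print([(c,list(map(float,w))) for c,w in marks("side","cover_knob")],[(c,list(map(float,w))) for c,w in marks("side","pan_floor")])
[print(o) for o in knobs("side")]
print(delta([.604,-.2244,.12]),get_obs()["t"])
```

```text
top [(0.4, [0.5094, 0.3436, 0.0497])] P [(0.92, [0.5066, 0.3437, 0.0887])]
top [(0.47, [0.511, 0.3442, 0.0507])] P [(0.89, [0.5049, 0.3435, 0.0868])]
top [(0.64, [0.5121, 0.3445, 0.0502]), (0.35, [0.5053, 0.3476, 0.0869])] P [(0.81, [0.505, 0.3441, 0.0857]), (0.33, [0.4658, -0.0571, 0.0021])]
top [(0.51, [0.5083, 0.3466, 0.0498]), (0.35, [0.6087, -0.3298, 0.0371])] P [(0.55, [0.5045, 0.3452, 0.0866])]
side [] P [(0.71, [0.5018, 0.3456, 0.0852])]
side [] P [(0.81, [0.503, 0.3476, 0.0845])]
side [] P [(0.73, [0.5032, 0.3474, 0.0826])]
side [(0.26, [0.4405, -0.2237, 0.0317])] P [(0.7, [0.5013, 0.3428, 0.0861]), (0.36, [0.607, -0.3343, 0.0348])]
[(0.72, [0.6612, -0.0354, 0.0332])] [(0.82, [0.5453, 0.2016, 0.087]), (0.3, [0.5311, -0.3509, 0.0337])]
(np.int32(43), [214.1, 228.3], [0.4387, -0.2319, 0.0673], [167.0, 176.0, 184.0])
(np.int32(43), [267.9, 228.9], [0.6032, -0.2301, 0.0671], [68.0, 177.0, 217.0])
(np.int32(49), [206.9, 256.6], [0.4292, -0.3439, 0.0674], [177.0, 185.0, 192.0])
(np.int32(51), [270.2, 255.7], [0.6094, -0.3358, 0.067], [71.0, 183.0, 213.0])
(np.int32(50), [241.7, 260.8], [0.5289, -0.3566, 0.0673], [181.0, 189.0, 197.0])
(np.int32(60), [286.6, 295.0], [0.6511, -0.467, 0.0671], [184.0, 161.0, 229.0])
[-0.0743  0.2521  0.0429] 9.95
```

The target sink is about 36 mm. I'll fetch the near brass weight, the yellow one at top px (309,187).

```bash
python3 -m creep '[{"jaw":100,"travel":[-0.02,0.05,0],"twist":0},{"jaw":100,"travel":[-0.03,0.1,0],"twist":0},{"jaw":100,"travel":[-0.045,0.15,0],"twist":0},{"jaw":100,"travel":[-0.06,0.2,0],"twist":0},{"jaw":100,"travel":[-0.074,0.25,0],"twist":0}]' 
python3 -m creep '[{"jaw":100,"travel":[0,0.002,0.04],"twist":0},{"jaw":100,"travel":[0,0.002,0.06],"twist":0},{"jaw":100,"travel":[0,0.002,0.08],"twist":0},{"jaw":100,"travel":[0,0.002,0.08],"twist":0}]' 
python3 -c "
from h import *
o=get_obs();print(o['contact_force'],o['tool_pos'],delta([.604,-.2244,.039]))"
```

```text
t: 10.37
tool_pos: [0.6034, -0.2245, 0.1523]
orientation: [1.0, 0.0, 0.0, 0.0]
contact_force: [0.6, 0.1, 0.7]
gripper_width: 0.614
t: 10.7
tool_pos: [0.6026, -0.2241, 0.0893]
orientation: [1.0, -0.0, -0.002, -0.001]
contact_force: [0.3, 0.3, 0.4]
gripper_width: 0.607
[0.28583254 0.25401834 0.43468358] [ 0.6026262  -0.22412967  0.08932637] [0.0021 0.0005 0.0671]
```

```bash
python3 -m creep '[{"jaw":100,"travel":[0.001,0,0.03],"twist":0},{"jaw":100,"travel":[0.001,0,0.06],"twist":0},{"jaw":100,"travel":[0.001,0,0.067],"twist":0},{"jaw":180,"travel":[0.001,0,0.067],"twist":0},{"jaw":220,"travel":[0.001,0,0.067],"twist":0}]' 40
python3 -m creep '[{"jaw":240,"travel":[0,0,0],"twist":0},{"jaw":240,"travel":[0,0,0],"twist":0},{"jaw":240,"travel":[0,0,0],"twist":0}]' 
python3 -m creep '[{"jaw":240,"travel":[0,0,-0.03],"twist":0},{"jaw":240,"travel":[0,0,-0.08],"twist":0},{"jaw":240,"travel":[0,0,-0.13],"twist":0},{"jaw":240,"travel":[0,0,-0.18],"twist":0},{"jaw":240,"travel":[0,0,-0.2],"twist":0}]'
python3 - <<'E'
from h import *
p,_=read_camera("side");cv2.imwrite("pics/s5.png",cv2.resize(p[100:300,180:380],None,fx=3,fy=3))
print(get_obs()["contact_force"], delta([.588,.170,.20]))
E
```

```text
t: 11.12
tool_pos: [0.6055, -0.2243, 0.0431]
orientation: [1.0, 0.0, 0.0, 0.0]
contact_force: [-0.1, 0.7, -0.5]
gripper_width: 0.504
t: 11.37
tool_pos: [0.6055, -0.2246, 0.043]
orientation: [1.0, -0.0, 0.001, 0.0]
contact_force: [0.4, -6.0, 5.3]
gripper_width: 0.29
t: 11.78
tool_pos: [0.6064, -0.2245, 0.1974]
orientation: [1.0, 0.0, 0.002, 0.001]
contact_force: [0.8, -0.4, -4.7]
gripper_width: 0.223
[ 0.79105483  0.84818461 -1.82436259] [-0.0253 -0.5263 -0.0037]
```

View pics/s5.png

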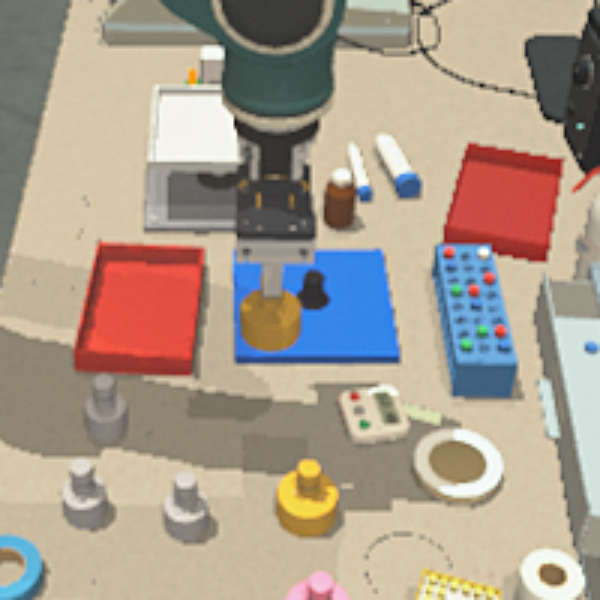

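Brass is held upright at about −4.7 N. I'll carry it to the pan, offset (+0.042, −0.035).

```bash
python3 -m creep '[{"jaw":240,"travel":[-0.005,-0.04,0],"twist":0},{"jaw":240,"travel":[-0.01,-0.09,0],"twist":0},{"jaw":240,"travel":[-0.01,-0.14,0],"twist":0},{"jaw":240,"travel":[-0.01,-0.19,0],"twist":0},{"jaw":240,"travel":[-0.01,-0.24,0],"twist":0}]' 
python3 -m creep '[{"jaw":240,"travel":[-0.005,-0.05,0],"twist":0},{"jaw":240,"travel":[-0.01,-0.1,0],"twist":0},{"jaw":240,"travel":[-0.015,-0.15,0],"twist":0},{"jaw":240,"travel":[-0.015,-0.2,0],"twist":0},{"jaw":240,"travel":[-0.015,-0.25,0],"twist":0}]' 
python3 -m creep '[{"jaw":240,"travel":[0,-0.02,0],"twist":0},{"jaw":240,"travel":[0,-0.036,0],"twist":0},{"jaw":240,"travel":[0,-0.036,0],"twist":0}]'
python3 - <<'E'
from h import *
print(get_obs()["contact_force"],get_obs()["tool_pos"], delta([.588,.170,.130]))
E
```

```text
t: 12.25
tool_pos: [0.5965, -0.0428, 0.1909]
orientation: [1.0, -0.0, -0.001, -0.0]
contact_force: [1.0, 0.9, -4.8]
gripper_width: 0.219
t: 12.67
tool_pos: [0.5852, 0.1446, 0.191]
orientation: [1.0, -0.0, -0.001, 0.0]
contact_force: [0.2, -0.9, -5.6]
gripper_width: 0.223
t: 12.92
tool_pos: [0.5854, 0.1725, 0.191]
orientation: [1.0, 0.001, -0.001, -0.0]
contact_force: [0.6, 0.1, -5.2]
gripper_width: 0.22
[ 0.64122836  0.09882926 -5.15178035] [0.58536585 0.17246333 0.19101978] [0.0036 0.0033 0.0814]
```

```bash
python3 -m creep '[{"jaw":240,"travel":[0.003,0.003,0.03],"twist":0},{"jaw":240,"travel":[0.003,0.003,0.055],"twist":0},{"jaw":240,"travel":[0.003,0.003,0.07],"twist":0},{"jaw":240,"travel":[0.003,0.003,0.08],"twist":0},{"jaw":240,"travel":[0.003,0.003,0.08],"twist":0}]' 
python3 -m creep '[{"jaw":240,"travel":[0,0,0.005],"twist":0},{"jaw":240,"travel":[0,0,0.01],"twist":0},{"jaw":240,"travel":[0,0,0.015],"twist":0},{"jaw":240,"travel":[0,0,0.02],"twist":0},{"jaw":240,"travel":[0,0,0.024],"twist":0}]' 
python3 -m creep '[{"jaw":240,"travel":[0,0,0],"twist":0},{"jaw":240,"travel":[0,0,0],"twist":0},{"jaw":240,"travel":[0,0,0],"twist":0},{"jaw":240,"travel":[0,0,0],"twist":0}]'
```

```text
t: 13.33
tool_pos: [0.5882, 0.1665, 0.1307]
orientation: [1.0, -0.001, -0.001, 0.001]
contact_force: [0.9, -1.7, -2.6]
gripper_width: 0.223
t: 13.75
tool_pos: [0.5888, 0.1676, 0.114]
orientation: [1.0, -0.0, 0.0, 0.0]
contact_force: [-0.2, -5.5, 3.5]
gripper_width: 0.223
t: 14.08
tool_pos: [0.5887, 0.1677, 0.1142]
orientation: [1.0, -0.0, 0.0, 0.0]
contact_force: [-0.2, -5.2, 2.6]
gripper_width: 0.223
```

```bash
python3 -m creep '[{"jaw":220,"travel":[0,0,0],"twist":0},{"jaw":190,"travel":[0,0,0],"twist":0},{"jaw":150,"travel":[0,0,0],"twist":0},{"jaw":100,"travel":[0,0,0],"twist":0},{"jaw":100,"travel":[0,0,0],"twist":0}]' 
python3 -m creep '[{"jaw":100,"travel":[0,0,-0.02],"twist":0},{"jaw":100,"travel":[0,0,-0.05],"twist":0},{"jaw":100,"travel":[0,0,-0.08],"twist":0},{"jaw":100,"travel":[0,0,-0.12],"twist":0},{"jaw":100,"travel":[0,0,-0.12],"twist":0}]' 
python3 -m creep '[{"jaw":100,"travel":[0,0.05,0],"twist":0},{"jaw":100,"travel":[0,0.1,0],"twist":0},{"jaw":100,"travel":[0,0.15,0],"twist":0},{"jaw":100,"travel":[0,0.2,0],"twist":0},{"jaw":100,"travel":[0,0.25,0],"twist":0}]' 
python3 -m creep '[{"jaw":100,"travel":[0.01,0.05,0],"twist":0},{"jaw":100,"travel":[0.02,0.1,0],"twist":0},{"jaw":100,"travel":[0.02,0.15,0],"twist":0},{"jaw":100,"travel":[0.02,0.2,0],"twist":0},{"jaw":100,"travel":[0.02,0.25,0],"twist":0}]'
cat >> h.py <<'E'
def scale():
    p,d,P=world_map("top"); hsv=cv2.cvtColor(p,cv2.COLOR_BGR2HSV);h=hsv[...,0].astype(int)
    sub=np.zeros(p.shape[:2],bool); sub[185:230,145:182]=1
    g=sub&(h>45)&(h<85)&(hsv[...,1]>120); o=sub&(h>5)&(h<22)&(hsv[...,1]>150)&(hsv[...,2]>120)
    print("pointer top z",np.nanmedian(P[o],0).round(4),o.sum(),"fork arm z",np.nanmedian(P[g],0).round(4),g.sum())
    fl=P[183:217,178:217].reshape(-1,3); fl=fl[(fl[:,2]<0.10)&(fl[:,2]>0.01)]; print("pan z",np.nanmedian(fl,0).round(4))
    print("net P",[(c,w.tolist()) for c,w in marks("top","pointer")],"F",[(c,w.tolist()) for c,w in marks("top","fork_mid")])
    return p
E
python3 - <<'E'
from h import *
p=scale();scale()
cv2.imwrite("pics/t6.png",cv2.resize(p[130:260,140:360],None,fx=3.4,fy=3.4,interpolation=cv2.INTER_CUBIC))
p,_=read_camera("side");cv2.imwrite("pics/s6.png",cv2.resize(p[90:290,180:380],None,fx=3,fy=3,interpolation=cv2.INTER_CUBIC))
print(get_obs()["tool_pos"])
E
```

```text
t: 14.5
tool_pos: [0.5883, 0.1686, 0.1139]
orientation: [1.0, 0.0, -0.0, -0.0]
contact_force: [-0.5, -0.3, -0.0]
gripper_width: 0.428
t: 14.92
tool_pos: [0.5903, 0.1694, 0.2092]
orientation: [1.0, 0.0, 0.003, -0.001]
contact_force: [0.3, 0.7, 0.0]
gripper_width: 0.61
t: 15.33
tool_pos: [0.5883, -0.0209, 0.204]
orientation: [1.0, 0.0, 0.0, -0.0]
contact_force: [0.2, -0.2, 0.4]
gripper_width: 0.609
t: 15.75
tool_pos: [0.6035, -0.2085, 0.2038]
orientation: [1.0, 0.0, 0.0, -0.0]
contact_force: [-0.0, 0.3, 0.8]
gripper_width: 0.607
pointer top z [0.5075 0.3268 0.0665] 36 fork arm z [0.5105 0.3683 0.06  ] 42
pan z [0.5449 0.2146 0.0685]
net P [(0.79, [0.5057, 0.3474, 0.0692])] F [(0.43, [0.5121, 0.3449, 0.0502])]
pointer top z [0.5072 0.3252 0.0675] 37 fork arm z [0.5096 0.3682 0.0594] 43
pan z [0.5447 0.2146 0.0686]
net P [(0.87, [0.5066, 0.344, 0.0666])] F [(0.43, [0.5103, 0.347, 0.0504])]
[ 0.60382468 -0.20541283  0.20397457]
```

View pics/t6.png

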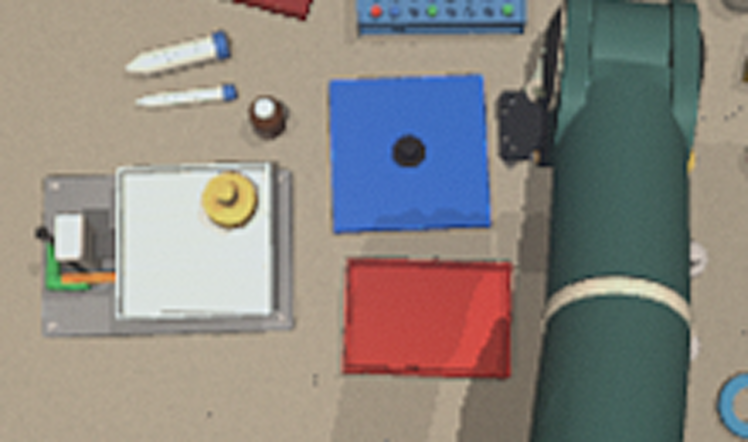

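View pics/s6.png

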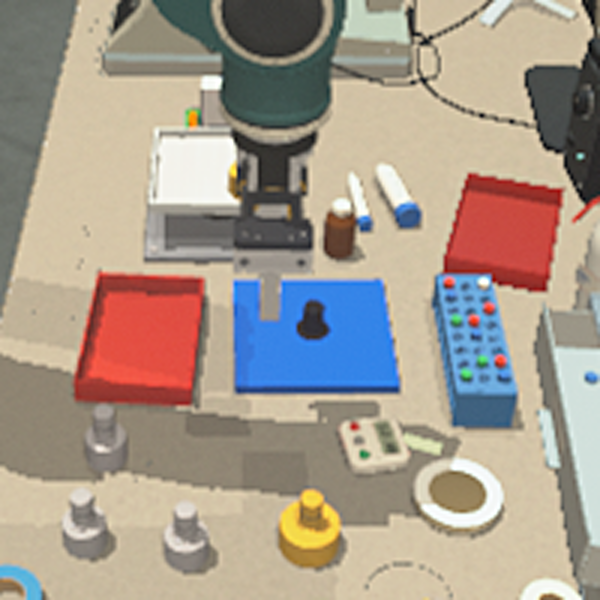

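The brass stands upright on the pan, and the pan sank 18.9 mm. About 17 mm remains, which fits the second brass weight at (0.609, −0.3285).

```bash
python3 -m creep '[{"jaw":100,"travel":[0.007,0.05,0],"twist":0},{"jaw":100,"travel":[0.007,0.1,0],"twist":0},{"jaw":100,"travel":[0.007,0.15,0],"twist":0},{"jaw":100,"travel":[0.007,0.164,0],"twist":0},{"jaw":100,"travel":[0.007,0.164,0],"twist":0}]' 
python3 -m creep '[{"jaw":100,"travel":[0,0,0.05],"twist":0},{"jaw":100,"travel":[0,0,0.1],"twist":0},{"jaw":100,"travel":[0,0,0.13],"twist":0},{"jaw":100,"travel":[0,0,0.15],"twist":0},{"jaw":100,"travel":[0,0,0.15],"twist":0}]'
python3 - <<'E'
from h import *
[print(o) for o in knobs("side")]
print(get_obs()["tool_pos"],delta([.6093,-.3285,.041]))
E
```

```text
t: 16.52
tool_pos: [0.6081, -0.3329, 0.2034]
orientation: [1.0, -0.002, -0.0, 0.0]
contact_force: [-1.2, -0.1, 0.4]
gripper_width: 0.613
t: 16.93
tool_pos: [0.608, -0.3278, 0.0886]
orientation: [1.0, 0.001, -0.002, -0.001]
contact_force: [-0.9, -0.1, 0.2]
gripper_width: 0.609
(np.int32(43), [214.1, 228.3], [0.4386, -0.231, 0.0663], [133.0, 140.0, 148.0])
(np.int32(50), [207.0, 256.6], [0.4292, -0.3434, 0.0666], [181.0, 189.0, 196.0])
(np.int32(51), [283.7, 257.3], [0.6478, -0.3409, 0.0672], [62.0, 144.0, 189.0])
(np.int32(51), [241.7, 260.8], [0.5289, -0.357, 0.0676], [164.0, 173.0, 181.0])
(np.int32(62), [286.5, 295.1], [0.6509, -0.4675, 0.0672], [179.0, 156.0, 233.0])
[ 0.60889764 -0.3285801   0.09096388] [ 0.0006 -0.      0.0666]
```

The second brass has been knocked aside: the side view now puts it at (0.648, −0.341). I'll confirm before reaching.

```bash
python3 -m creep '[{"jaw":100,"travel":[0,0,-0.05],"twist":0},{"jaw":100,"travel":[0,0,-0.1],"twist":0},{"jaw":100,"travel":[0,0,-0.1],"twist":0}]'
python3 - <<'E'
from h import *
[print(o) for o in knobs("side")]
p,_=read_camera("side");cv2.imwrite("pics/s7.png",cv2.resize(p[150:310,170:380],None,fx=3,fy=3,interpolation=cv2.INTER_CUBIC))
print(get_obs()["tool_pos"],delta([.6477,-.3335,.041]))
E
```

```text
t: 17.23
tool_pos: [0.6127, -0.3307, 0.1764]
orientation: [1.0, 0.0, 0.005, 0.003]
contact_force: [0.3, 0.2, 0.8]
gripper_width: 0.607
(np.int32(41), [214.1, 228.1], [0.4388, -0.2317, 0.0676], [139.0, 147.0, 156.0])
(np.int32(49), [207.0, 256.6], [0.4295, -0.3443, 0.068], [182.0, 190.0, 197.0])
(np.int32(52), [283.7, 257.4], [0.6478, -0.3409, 0.0668], [60.0, 137.0, 179.0])
(np.int32(52), [241.6, 260.8], [0.5287, -0.3565, 0.0669], [181.0, 189.0, 197.0])
(np.int32(64), [286.6, 295.3], [0.6511, -0.468, 0.0673], [175.0, 153.0, 229.0])
[ 0.61045993 -0.33014956  0.17044748] [0.0488 0.004  0.1729]
```

View pics/s7.png

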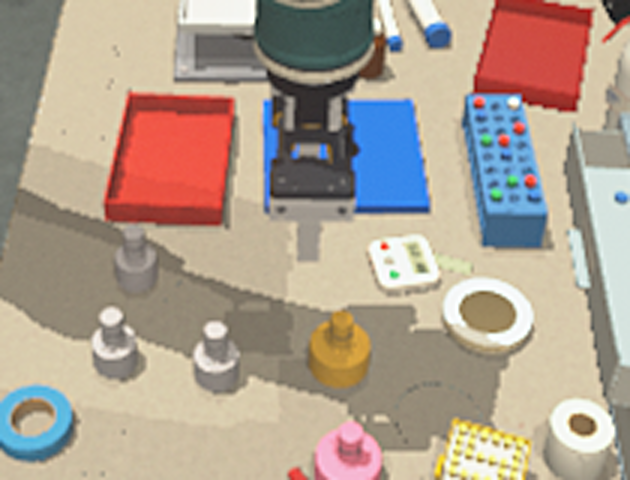

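The brass (crop (340,350)) stands upright in its new spot, distinct from the pink one at (348,455). I'll go for it.

```bash
python3 -m creep '[{"jaw":100,"travel":[0.049,0.004,0],"twist":0},{"jaw":100,"travel":[0.049,0.004,0.04],"twist":0},{"jaw":100,"travel":[0.049,0.004,0.08],"twist":0},{"jaw":100,"travel":[0.049,0.004,0.11],"twist":0},{"jaw":100,"travel":[0.049,0.004,0.11],"twist":0}]'
python3 - <<'E'
from h import *
[print(o) for o in knobs("side")]
print(get_obs()["tool_pos"],delta([.6477,-.3335,.041]))
E
```

```text
t: 17.75
tool_pos: [0.6433, -0.3317, 0.0791]
orientation: [1.0, 0.0, -0.003, -0.002]
contact_force: [-0.8, 0.1, -0.9]
gripper_width: 0.607
(np.int32(40), [214.1, 228.1], [0.4387, -0.2315, 0.0677], [141.0, 149.0, 157.0])
(np.int32(47), [207.0, 256.4], [0.4295, -0.3437, 0.0677], [180.0, 188.0, 195.0])
(np.int32(55), [241.6, 261.1], [0.5287, -0.3573, 0.067], [176.0, 184.0, 191.0])
(np.int32(61), [286.5, 295.0], [0.6509, -0.4674, 0.0673], [181.0, 157.0, 233.0])
[ 0.64447265 -0.33218111  0.08213284] [0.0045 0.0019 0.0548]
```

```bash
python3 -m creep '[{"jaw":100,"travel":[0.003,0.001,0.025],"twist":0},{"jaw":100,"travel":[0.003,0.001,0.045],"twist":0},{"jaw":100,"travel":[0.003,0.001,0.055],"twist":0},{"jaw":180,"travel":[0.003,0.001,0.055],"twist":0},{"jaw":220,"travel":[0.003,0.001,0.055],"twist":0}]' 40
python3 -m creep '[{"jaw":240,"travel":[0,0,0],"twist":0},{"jaw":240,"travel":[0,0,0],"twist":0},{"jaw":240,"travel":[0,0,0],"twist":0},{"jaw":240,"travel":[0,0,0],"twist":0}]' 
python3 -m creep '[{"jaw":240,"travel":[0,0,-0.03],"twist":0},{"jaw":240,"travel":[0,0,-0.08],"twist":0},{"jaw":240,"travel":[0,0,-0.13],"twist":0},{"jaw":240,"travel":[0,0,-0.18],"twist":0},{"jaw":240,"travel":[0,0,-0.2],"twist":0}]'
python3 - <<'E'
from h import *
p,_=read_camera("side");cv2.imwrite("pics/s8.png",cv2.resize(p[100:300,180:380],None,fx=3,fy=3))
print(get_obs()["contact_force"], delta([.505,.170,.20]))
E
```

```text
t: 18.22
tool_pos: [0.6479, -0.3338, 0.0433]
orientation: [1.0, -0.0, 0.0, -0.0]
contact_force: [0.3, -0.1, 0.4]
gripper_width: 0.501
t: 18.55
tool_pos: [0.648, -0.3349, 0.0436]
orientation: [1.0, -0.0, 0.001, 0.001]
contact_force: [-0.4, -0.8, -4.2]
gripper_width: 0.23
t: 18.97
tool_pos: [0.6491, -0.334, 0.1982]
orientation: [1.0, 0.0, 0.002, 0.001]
contact_force: [-0.1, -0.4, -3.7]
gripper_width: 0.226
[ 0.19957805 -0.28452393 -1.7592504 ] [-0.1927 -0.6723 -0.0039]
```

View pics/s8.png

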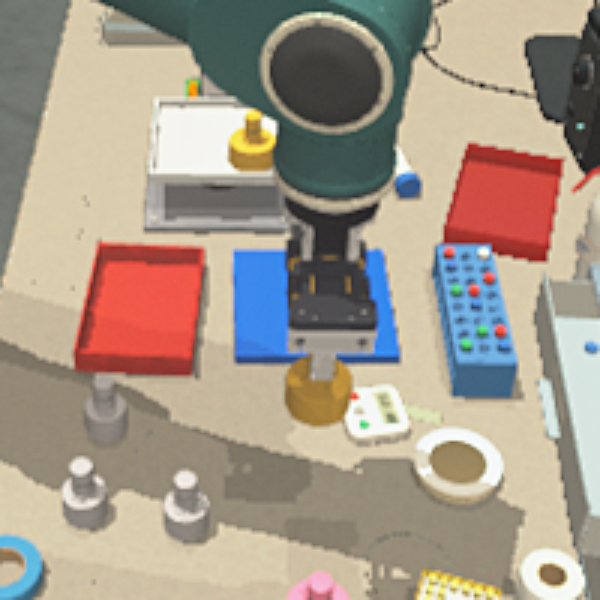

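```bash
python3 -m creep '[{"jaw":240,"travel":[-0.03,-0.04,0],"twist":0},{"jaw":240,"travel":[-0.06,-0.08,0],"twist":0},{"jaw":240,"travel":[-0.08,-0.12,0],"twist":0},{"jaw":240,"travel":[-0.1,-0.16,0],"twist":0},{"jaw":240,"travel":[-0.12,-0.2,0],"twist":0}]' 
python3 -m creep '[{"jaw":240,"travel":[-0.02,-0.05,0],"twist":0},{"jaw":240,"travel":[-0.04,-0.1,0],"twist":0},{"jaw":240,"travel":[-0.06,-0.15,0],"twist":0},{"jaw":240,"travel":[-0.07,-0.2,0],"twist":0},{"jaw":240,"travel":[-0.07,-0.24,0],"twist":0}]' 
python3 -m creep '[{"jaw":240,"travel":[0,-0.05,0],"twist":0},{"jaw":240,"travel":[0,-0.1,0],"twist":0},{"jaw":240,"travel":[0,-0.15,0],"twist":0},{"jaw":240,"travel":[0,-0.2,0],"twist":0},{"jaw":240,"travel":[0,-0.23,0],"twist":0}]' 
python3 -m creep '[{"jaw":240,"travel":[0,0,0],"twist":0},{"jaw":240,"travel":[0,0,0],"twist":0},{"jaw":240,"travel":[0,0,0],"twist":0}]'
python3 - <<'E'
from h import *
print(get_obs()["contact_force"],get_obs()["tool_pos"], delta([.505,.170,.1127]))
E
```

```text
t: 19.43
tool_pos: [0.556, -0.1823, 0.1915]
orientation: [1.0, -0.0, -0.001, -0.0]
contact_force: [1.1, 0.1, -4.5]
gripper_width: 0.227
t: 19.85
tool_pos: [0.5028, -0.0013, 0.192]
orientation: [1.0, 0.001, -0.001, 0.0]
contact_force: [1.8, -0.5, -3.7]
gripper_width: 0.225
t: 20.27
tool_pos: [0.5038, 0.1726, 0.192]
orientation: [1.0, 0.002, -0.001, -0.001]
contact_force: [0.6, 0.1, -5.0]
gripper_width: 0.227
t: 20.52
tool_pos: [0.5048, 0.1679, 0.1919]
orientation: [1.0, -0.0, -0.001, 0.0]
contact_force: [-0.4, -0.6, -4.4]
gripper_width: 0.229
[-0.42741186 -0.63253163 -4.43664957] [0.50478528 0.16789139 0.19187358] [ 0.0004 -0.0029  0.1056]
```

```bash
python3 -m creep '[{"jaw":240,"travel":[0,0,0.03],"twist":0},{"jaw":240,"travel":[0,0,0.065],"twist":0},{"jaw":240,"travel":[0,0,0.09],"twist":0},{"jaw":240,"travel":[0,0,0.104],"twist":0},{"jaw":240,"travel":[0,0,0.104],"twist":0}]' 
python3 -m creep '[{"jaw":240,"travel":[0,0,0.005],"twist":0},{"jaw":240,"travel":[0,0,0.01],"twist":0},{"jaw":240,"travel":[0,0,0.015],"twist":0},{"jaw":240,"travel":[0,0,0.02],"twist":0},{"jaw":240,"travel":[0,0,0.023],"twist":0}]' 
python3 -m creep '[{"jaw":240,"travel":[0,0,0],"twist":0},{"jaw":240,"travel":[0,0,0],"twist":0},{"jaw":240,"travel":[0,0,0],"twist":0},{"jaw":240,"travel":[0,0,0],"twist":0}]' 
python3 -m creep '[{"jaw":220,"travel":[0,0,0],"twist":0},{"jaw":190,"travel":[0,0,0],"twist":0},{"jaw":150,"travel":[0,0,0],"twist":0},{"jaw":100,"travel":[0,0,0],"twist":0},{"jaw":100,"travel":[0,0,0],"twist":0}]' 
python3 -m creep '[{"jaw":100,"travel":[0,0,-0.02],"twist":0},{"jaw":100,"travel":[0,0,-0.06],"twist":0},{"jaw":100,"travel":[0,0,-0.1],"twist":0},{"jaw":100,"travel":[0,0,-0.14],"twist":0},{"jaw":100,"travel":[0,0,-0.14],"twist":0}]'
```

```text
t: 20.93
tool_pos: [0.5043, 0.1672, 0.1127]
orientation: [1.0, -0.001, -0.002, 0.0]
contact_force: [-0.2, -0.9, -4.7]
gripper_width: 0.229
t: 21.35
tool_pos: [0.5058, 0.1685, 0.0976]
orientation: [1.0, -0.0, 0.001, -0.0]
contact_force: [2.2, -1.6, 0.4]
gripper_width: 0.226
t: 21.68
tool_pos: [0.5055, 0.1687, 0.0977]
orientation: [1.0, -0.0, 0.0, -0.0]
contact_force: [3.3, -0.8, -0.5]
gripper_width: 0.222
t: 22.1
tool_pos: [0.5051, 0.1688, 0.0974]
orientation: [1.0, 0.0, -0.0, -0.0]
contact_force: [-0.1, -0.4, 1.4]
gripper_width: 0.428
t: 22.52
tool_pos: [0.5071, 0.1699, 0.2076]
orientation: [1.0, 0.0, 0.003, -0.001]
contact_force: [1.8, 0.7, 0.6]
gripper_width: 0.608
```

Released. I'll go toward the steel at (0.439, −0.226) and check the scale.

```bash
python3 -m creep '[{"jaw":100,"travel":[-0.01,0.05,0],"twist":0},{"jaw":100,"travel":[-0.02,0.1,0],"twist":0},{"jaw":100,"travel":[-0.03,0.15,0],"twist":0},{"jaw":100,"travel":[-0.04,0.2,0],"twist":0},{"jaw":100,"travel":[-0.045,0.25,0],"twist":0}]' 
python3 -m creep '[{"jaw":100,"travel":[-0.01,0.05,0],"twist":0},{"jaw":100,"travel":[-0.02,0.1,0],"twist":0},{"jaw":100,"travel":[-0.03,0.15,0],"twist":0},{"jaw":100,"travel":[-0.04,0.2,0],"twist":0},{"jaw":100,"travel":[-0.045,0.25,0],"twist":0}]' 
python3 -m creep '[{"jaw":100,"travel":[0.002,0.03,0],"twist":0},{"jaw":100,"travel":[0.002,0.03,0],"twist":0},{"jaw":100,"travel":[0.002,0.03,0],"twist":0}]'
python3 - <<'E'
from h import *
p=scale();scale()
cv2.imwrite("pics/t9.png",cv2.resize(p[130:260,140:360],None,fx=3.4,fy=3.4,interpolation=cv2.INTER_CUBIC))
p,_=read_camera("side");cv2.imwrite("pics/s9.png",cv2.resize(p[90:290,180:380],None,fx=3,fy=3,interpolation=cv2.INTER_CUBIC))
[print(o) for o in knobs("side")]
print(get_obs()["tool_pos"])
E
```

```text
t: 22.93
tool_pos: [0.4704, -0.0204, 0.2025]
orientation: [1.0, 0.0, 0.0, 0.0]
contact_force: [1.3, -0.2, -0.4]
gripper_width: 0.607
t: 23.35
tool_pos: [0.4366, -0.2081, 0.2025]
orientation: [1.0, -0.0, 0.0, 0.0]
contact_force: [1.7, 0.4, 0.4]
gripper_width: 0.612
t: 23.6
tool_pos: [0.439, -0.2295, 0.2021]
orientation: [1.0, -0.001, -0.0, -0.0]
contact_force: [-0.2, 0.7, 1.2]
gripper_width: 0.61
pointer top z [0.5082 0.317  0.0499] 20 fork arm z [0.5061 0.3625 0.0603] 64
pan z [0.5539 0.2139 0.0534]
net P [(0.97, [0.5056, 0.3438, 0.0462])] F [(0.44, [0.5106, 0.3446, 0.0517])]
pointer top z [0.5084 0.316  0.0515] 20 fork arm z [0.5062 0.3612 0.06  ] 65
pan z [0.5538 0.2135 0.0533]
net P [(0.63, [0.5059, 0.3443, 0.052])] F [(0.43, [0.5106, 0.3473, 0.0512])]
(np.int32(41), [214.2, 228.1], [0.4388, -0.2314, 0.0673], [121.0, 128.0, 135.0])
(np.int32(49), [207.0, 256.6], [0.4293, -0.3435, 0.067], [168.0, 177.0, 184.0])
(np.int32(53), [241.6, 261.0], [0.5286, -0.3574, 0.0676], [176.0, 184.0, 192.0])
(np.int32(61), [286.5, 295.0], [0.6509, -0.4675, 0.0675], [182.0, 160.0, 228.0])
[ 0.43936854 -0.22837264  0.20252276]
```

View pics/t9.png

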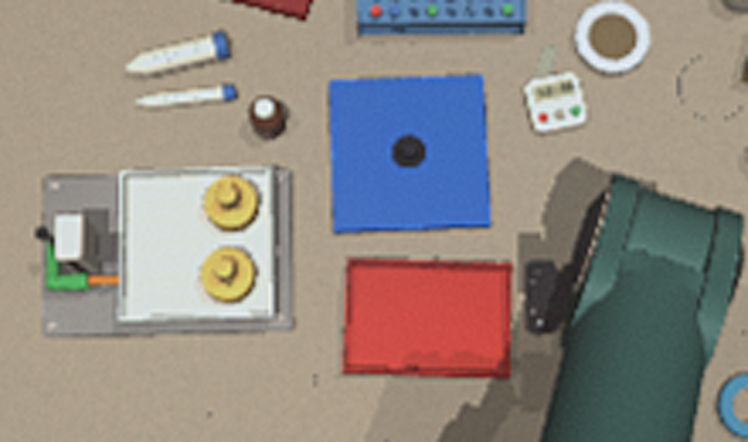

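View pics/s9.png

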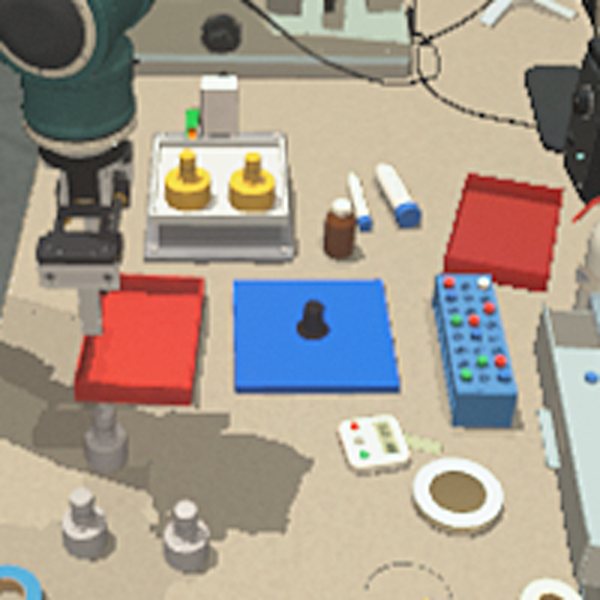

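Both brasses stand upright on the pan, and the pointer now sits under the fork's upper arm, as it should. I'll average some frames to tighten the error estimate.

Run:
```python
from h import *
A=[];Pn=[];Fn=[];G=[];O=[]
for i in range(8):
    p,d,P=world_map("top"); A.append(P)
    Pn+= [w for c,w in marks("top","pointer",.5)][:1]; Fn+=[w for c,w in marks("top","fork_mid",.3)][:1]
P=np.nanmean(A,0);hsv=cv2.cvtColor(p,cv2.COLOR_BGR2HSV);h=hsv[...,0].astype(int)
sub=np.zeros(p.shape[:2],bool); sub[185:230,145:182]=1
g=sub&(h>45)&(h<85)&(hsv[...,1]>120); o=sub&(h>5)&(h<22)&(hsv[...,1]>150)&(hsv[...,2]>120)
for v in range(209,217): print(v,[(u,round(P[v,u,2]*1000),"G" if g[v,u] else "O" if o[v,u] else "-") for u in range(152,178)])
print("orange",np.median(P[o],0),"pan patch",np.nanmedian(P[185:215,179:192].reshape(-1,3),0))
print("net P",np.median(Pn,0),np.std(Pn,0),"F",np.median(Fn,0),np.std(Fn,0),len(Fn))
cv2.imwrite("pics/t10.png",cv2.resize(p[172:236,145:232],None,fx=8,fy=8,interpolation=cv2.INTER_CUBIC))
```

```text
209 [(152, 13, '-'), (153, 58, '-'), (154, 58, 'G'), (155, 62, 'G'), (156, 59, 'G'), (157, 48, '-'), (158, 13, '-'), (159, 14, '-'), (160, 13, '-'), (161, 45, '-'), (162, 45, '-'), (163, 51, '-'), (164, 49, '-'), (165, 44, '-'), (166, 40, '-'), (167, 35, '-'), (168, 32, '-'), (169, 18, '-'), (170, 14, '-'), (171, 10, '-'), (172, 14, '-'), (173, 14, '-'), (174, 12, '-'), (175, 62, '-'), (176, 53, '-'), (177, 51, '-')]
210 [(152, 13, '-'), (153, 60, '-'), (154, 61, 'G'), (155, 61, 'G'), (156, 61, 'G'), (157, 60, '-'), (158, 60, '-'), (159, 60, '-'), (160, 61, '-'), (161, 59, '-'), (162, 63, '-'), (163, 62, '-'), (164, 59, 'G'), (165, 62, '-'), (166, 25, '-'), (167, 19, '-'), (168, 14, '-'), (169, 14, '-'), (170, 13, '-'), (171, 15, '-'), (172, 11, '-'), (173, 14, '-'), (174, 12, '-'), (175, 64, '-'), (176, 52, '-'), (177, 51, '-')]
211 [(152, 9, '-'), (153, 59, '-'), (154, 62, 'G'), (155, 59, 'G'), (156, 61, 'G'), (157, 61, 'G'), (158, 58, '-'), (159, 60, '-'), (160, 59, 'G'), (161, 61, 'G'), (162, 60, 'G'), (163, 60, 'G'), (164, 61, 'G'), (165, 60, '-'), (166, 53, 'O'), (167, 52, 'O')
[... 1783 characters left out ...]
74, 12, '-'), (175, 60, '-'), (176, 53, '-'), (177, 50, '-')]
216 [(152, 14, '-'), (153, 12, '-'), (154, 12, '-'), (155, 14, '-'), (156, 13, '-'), (157, 11, '-'), (158, 13, '-'), (159, 14, '-'), (160, 12, '-'), (161, 14, '-'), (162, 14, '-'), (163, 9, '-'), (164, 13, '-'), (165, 13, '-'), (166, 11, '-'), (167, 13, '-'), (168, 14, '-'), (169, 14, '-'), (170, 14, '-'), (171, 10, '-'), (172, 14, '-'), (173, 13, '-'), (174, 13, '-'), (175, 64, '-'), (176, 50, '-'), (177, 52, '-')]
orange [0.50869633 0.31639182 0.05086141] pan patch [0.55479291 0.25602232 0.05164846]
net P [0.5057  0.34465 0.0513 ] [0.00169074 0.00178255 0.0014586 ] F [0.50985 0.34455 0.0508 ] [0.00109972 0.00119661 0.0011099 ] 8
```

View pics/t10.png

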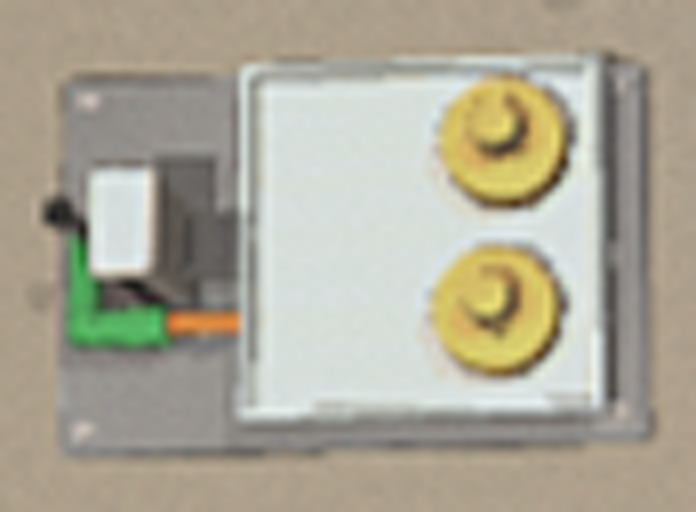

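The fork's upper arm tops at 60.5 mm and the lower at 44.5 mm, so the middle is 50.5 mm. The pointer's centre is at about 50 mm, within 1 mm. Now the three steels go to the front tray, starting with the one at (0.439, −0.226).

```bash
python3 -m creep '[{"jaw":100,"travel":[0,-0.004,0.05],"twist":0},{"jaw":100,"travel":[0,-0.004,0.1],"twist":0},{"jaw":100,"travel":[0,-0.004,0.15],"twist":0},{"jaw":100,"travel":[0,-0.004,0.19],"twist":0},{"jaw":100,"travel":[0,-0.004,0.213],"twist":0}]' 
python3 -m creep '[{"jaw":180,"travel":[0,0,0],"twist":0},{"jaw":220,"travel":[0,0,0],"twist":0},{"jaw":240,"travel":[0,0,0],"twist":0},{"jaw":240,"travel":[0,0,0],"twist":0},{"jaw":240,"travel":[0,0,0],"twist":0}]' 30
python3 -m creep '[{"jaw":240,"travel":[0,0,-0.03],"twist":0},{"jaw":240,"travel":[0,0,-0.07],"twist":0},{"jaw":240,"travel":[0,0,-0.1],"twist":0},{"jaw":240,"travel":[0,0,-0.13],"twist":0},{"jaw":240,"travel":[0,0,-0.13],"twist":0}]'
python3 - <<'E'
from h import *
p,_=read_camera("side");cv2.imwrite("pics/s11.png",cv2.resize(p[100:300,180:380],None,fx=3,fy=3))
print(get_obs()["contact_force"], delta([.49,.005,.047]))
[print(o) for o in knobs("side",box=(.3,.72,-.6,-.26))]
E
```

```text
t: 25.62
tool_pos: [0.4378, -0.2251, 0.0396]
orientation: [1.0, 0.0, -0.001, -0.001]
contact_force: [0.1, 0.8, -0.3]
gripper_width: 0.607
t: 26.03
tool_pos: [0.4399, -0.2263, 0.044]
orientation: [1.0, -0.0, 0.001, 0.001]
contact_force: [-0.1, -0.2, 0.0]
gripper_width: 0.29
t: 26.45
tool_pos: [0.4411, -0.2267, 0.1447]
orientation: [1.0, -0.0, 0.003, 0.002]
contact_force: [1.3, -0.6, -1.4]
gripper_width: 0.226
[ 0.3901632   0.3003324  -3.20266383] [ 0.0657 -0.3091  0.127 ]
(np.int32(47), [206.9, 256.4], [0.4289, -0.3431, 0.0671], [171.0, 180.0, 187.0])
(np.int32(50), [241.6, 260.7], [0.5287, -0.357, 0.0681], [179.0, 188.0, 195.0])
(np.int32(63), [286.6, 295.2], [0.651, -0.4679, 0.0675], [180.0, 158.0, 227.0])
```

View pics/s11.png

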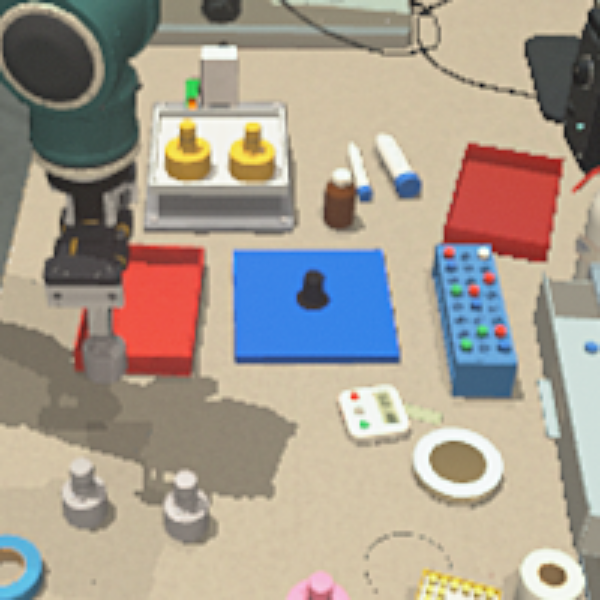

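```bash
python3 -m creep '[{"jaw":240,"travel":[0.01,-0.04,0],"twist":0},{"jaw":240,"travel":[0.02,-0.08,0],"twist":0},{"jaw":240,"travel":[0.03,-0.12,0],"twist":0},{"jaw":240,"travel":[0.04,-0.16,0],"twist":0},{"jaw":240,"travel":[0.05,-0.2,0],"twist":0}]' 
python3 -m creep '[{"jaw":240,"travel":[0.01,-0.04,0],"twist":0},{"jaw":240,"travel":[0.015,-0.08,0],"twist":0},{"jaw":240,"travel":[0.015,-0.109,0],"twist":0},{"jaw":240,"travel":[0.015,-0.109,0.04],"twist":0},{"jaw":240,"travel":[0.015,-0.109,0.08],"twist":0}]' 
python3 -m creep '[{"jaw":240,"travel":[0,0,0.01],"twist":0},{"jaw":240,"travel":[0,0,0.02],"twist":0},{"jaw":240,"travel":[0,0,0.025],"twist":0},{"jaw":240,"travel":[0,0,0.025],"twist":0}]'
python3 - <<'E'
from h import *
print(get_obs()["contact_force"],get_obs()["tool_pos"], delta([.49,.005,.047]))
E
```

```text
t: 26.97
tool_pos: [0.4762, -0.0743, 0.1393]
orientation: [1.0, -0.0, -0.001, -0.0]
contact_force: [-0.6, -0.5, -2.6]
gripper_width: 0.221
t: 27.38
tool_pos: [0.4884, 0.0074, 0.0796]
orientation: [1.0, 0.001, 0.001, -0.0]
contact_force: [1.2, -1.8, -2.0]
gripper_width: 0.224
t: 27.72
tool_pos: [0.4886, 0.0054, 0.0619]
orientation: [1.0, -0.0, 0.0, 0.0]
contact_force: [0.6, 0.7, -1.3]
gripper_width: 0.222
[ 0.63469918  0.67374885 -1.30139652] [0.48857126 0.00536456 0.06190837] [0.0019 0.0005 0.0199]
```

```bash
python3 -m creep '[{"jaw":240,"travel":[0,0,0.01],"twist":0},{"jaw":240,"travel":[0,0,0.015],"twist":0},{"jaw":240,"travel":[0,0,0.018],"twist":0},{"jaw":240,"travel":[0,0,0.02],"twist":0},{"jaw":240,"travel":[0,0,0.02],"twist":0}]'
```

```text
t: 28.13
tool_pos: [0.4918, 0.0049, 0.0494]
orientation: [1.0, -0.001, 0.004, 0.001]
contact_force: [3.6, -7.3, 28.7]
gripper_width: 0.228
```

```bash
python3 -m creep '[{"jaw":240,"travel":[0,0,-0.003],"twist":0},{"jaw":220,"travel":[0,0,-0.003],"twist":0},{"jaw":180,"travel":[0,0,-0.003],"twist":0},{"jaw":110,"travel":[0,0,-0.003],"twist":0},{"jaw":110,"travel":[0,0,-0.003],"twist":0}]' 
python3 -m creep '[{"jaw":110,"travel":[0,0,-0.02],"twist":0},{"jaw":110,"travel":[0,0,-0.05],"twist":0},{"jaw":110,"travel":[0,0,-0.08],"twist":0},{"jaw":110,"travel":[0,0,-0.12],"twist":0},{"jaw":110,"travel":[0,0,-0.12],"twist":0}]'
python3 - <<'E'
from h import *
p,_=read_camera("side");cv2.imwrite("pics/s12.png",cv2.resize(p[100:300,180:380],None,fx=3,fy=3))
print(get_obs()["contact_force"],get_obs()["tool_pos"], delta([.4295,-.3367,.041]))
[print(o) for o in knobs("side")]
E
```

```text
t: 28.55
tool_pos: [0.4879, 0.006, 0.0487]
orientation: [1.0, 0.0, -0.0, -0.0]
contact_force: [-0.1, -0.3, -0.2]
gripper_width: 0.403
t: 28.97
tool_pos: [0.4901, 0.0062, 0.143]
orientation: [1.0, 0.0, 0.003, 0.0]
contact_force: [1.4, -0.4, 1.4]
gripper_width: 0.573
[ 0.00689346 -1.20758492 -0.85573597] [0.48930706 0.00593047 0.14082124] [-0.0802  0.4568  0.133 ]
(np.int32(34), [234.4, 180.0], [0.4871, -0.0001, 0.0698], [140.0, 148.0, 155.0])
(np.int32(48), [207.0, 256.5], [0.4292, -0.3435, 0.0674], [175.0, 183.0, 190.0])
(np.int32(53), [241.8, 261.0], [0.5291, -0.3571, 0.0671], [175.0, 183.0, 190.0])
(np.int32(59), [286.5, 295.0], [0.6508, -0.468, 0.0684], [179.0, 157.0, 226.0])
```

View pics/s12.png

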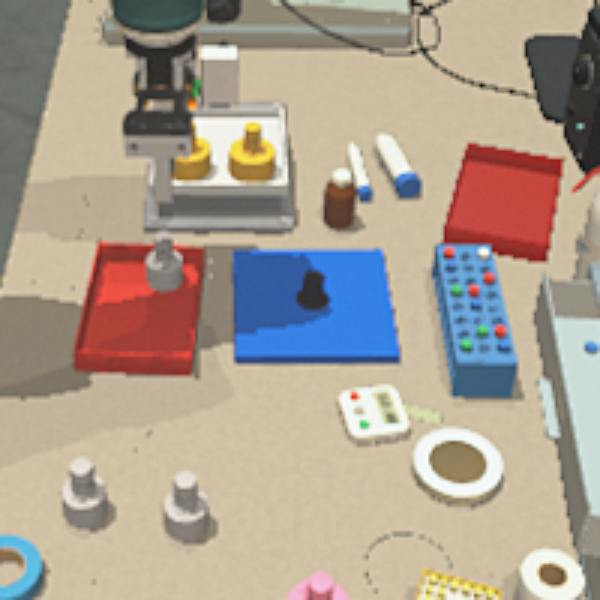

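The first steel stands upright in the tray at crop (165,270). The next is at (0.4295, −0.337).

```bash
python3 -m creep '[{"jaw":100,"travel":[-0.01,0.05,0],"twist":0},{"jaw":100,"travel":[-0.02,0.1,0],"twist":0},{"jaw":100,"travel":[-0.03,0.15,0],"twist":0},{"jaw":100,"travel":[-0.04,0.2,0],"twist":0},{"jaw":100,"travel":[-0.04,0.25,0],"twist":0}]' 
python3 -m creep '[{"jaw":100,"travel":[-0.01,0.05,0],"twist":0},{"jaw":100,"travel":[-0.02,0.1,0],"twist":0},{"jaw":100,"travel":[-0.03,0.15,0],"twist":0},{"jaw":100,"travel":[-0.04,0.2,0],"twist":0},{"jaw":100,"travel":[-0.04,0.206,0],"twist":0}]' 
python3 -m creep '[{"jaw":100,"travel":[0,0,0.02],"twist":0},{"jaw":100,"travel":[0,0,0.04],"twist":0},{"jaw":100,"travel":[0,0,0.05],"twist":0},{"jaw":100,"travel":[0,0,0.05],"twist":0}]'
python3 - <<'E'
from h import *
print(get_obs()["tool_pos"], delta([.4295,-.3367,.041]))
[print(o) for o in knobs("side",box=(.3,.72,-.6,.05))]
E
```

```text
t: 29.48
tool_pos: [0.4559, -0.1831, 0.1375]
orientation: [1.0, -0.0, -0.001, -0.0]
contact_force: [1.6, -1.0, 0.4]
gripper_width: 0.608
t: 29.9
tool_pos: [0.4247, -0.3422, 0.1369]
orientation: [1.0, -0.004, -0.001, 0.0]
contact_force: [-0.4, -0.8, 0.6]
gripper_width: 0.609
t: 30.23
tool_pos: [0.4268, -0.3351, 0.0987]
orientation: [1.0, 0.0, -0.002, -0.001]
contact_force: [0.3, -0.2, 0.8]
gripper_width: 0.604
[ 0.42684431 -0.33505789  0.09872203] [0.0038 0.0024 0.0769]
(np.int32(34), [234.6, 180.0], [0.4877, 0.0008, 0.0691], [163.0, 171.0, 181.0])
(np.int32(31), [207.5, 257.4], [0.4307, -0.3455, 0.066], [113.0, 119.0, 125.0])
(np.int32(53), [241.6, 261.0], [0.5286, -0.3575, 0.0678], [135.0, 143.0, 150.0])
(np.int32(63), [286.6, 295.2], [0.6512, -0.4677, 0.0671], [181.0, 159.0, 227.0])
```

```bash
python3 -m creep '[{"jaw":100,"travel":[0.003,0.002,0.03],"twist":0},{"jaw":100,"travel":[0.003,0.002,0.06],"twist":0},{"jaw":100,"travel":[0.003,0.002,0.074],"twist":0},{"jaw":160,"travel":[0.003,0.002,0.074],"twist":0},{"jaw":200,"travel":[0.003,0.002,0.074],"twist":0}]' 
python3 -m creep '[{"jaw":240,"travel":[0,0,0],"twist":0},{"jaw":240,"travel":[0,0,0],"twist":0},{"jaw":240,"travel":[0,0,0],"twist":0},{"jaw":240,"travel":[0,0,0],"twist":0},{"jaw":240,"travel":[0,0,0],"twist":0}]' 30
python3 -m creep '[{"jaw":240,"travel":[0,0,-0.03],"twist":0},{"jaw":240,"travel":[0,0,-0.07],"twist":0},{"jaw":240,"travel":[0,0,-0.1],"twist":0},{"jaw":240,"travel":[0,0,-0.13],"twist":0},{"jaw":240,"travel":[0,0,-0.13],"twist":0}]'
python3 - <<'E'
from h import *
print(get_obs()["contact_force"],get_obs()["tool_pos"], delta([.44,-.055,.060]))
p,_=read_camera("side");cv2.imwrite("pics/s13.png",cv2.resize(p[100:300,180:380],None,fx=3,fy=3))
E
```

```text
t: 30.7
tool_pos: [0.4304, -0.3375, 0.0461]
orientation: [1.0, 0.0, -0.0, -0.0]
contact_force: [-0.2, 0.5, 0.5]
gripper_width: 0.504
t: 31.12
tool_pos: [0.4305, -0.338, 0.0462]
orientation: [1.0, -0.0, 0.0, 0.0]
contact_force: [0.7, -0.6, 3.3]
gripper_width: 0.226
t: 31.53
tool_pos: [0.4317, -0.3385, 0.1472]
orientation: [1.0, 0.0, 0.002, 0.002]
contact_force: [0.9, 0.0, -1.8]
gripper_width: 0.226
[ 0.93814656  0.04591834 -1.84143252] [ 0.43174323 -0.33852592  0.14719637] [ 0.0106 -0.3784  0.1151]
```

View pics/s13.png

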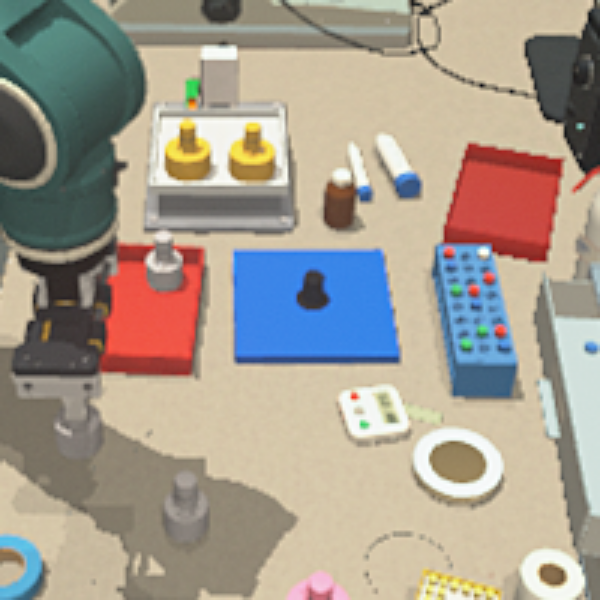

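```bash
python3 -m creep '[{"jaw":240,"travel":[0.005,-0.05,0],"twist":0},{"jaw":240,"travel":[0.01,-0.09,0],"twist":0},{"jaw":240,"travel":[0.01,-0.13,0],"twist":0},{"jaw":240,"travel":[0.01,-0.17,0],"twist":0},{"jaw":240,"travel":[0.01,-0.21,0],"twist":0}]' 
python3 -m creep '[{"jaw":240,"travel":[0.002,-0.05,0],"twist":0},{"jaw":240,"travel":[0.002,-0.09,0],"twist":0},{"jaw":240,"travel":[0.002,-0.13,0],"twist":0},{"jaw":240,"travel":[0.002,-0.165,0],"twist":0},{"jaw":240,"travel":[0.002,-0.168,0],"twist":0}]' 
python3 -m creep '[{"jaw":240,"travel":[0,0,0.03],"twist":0},{"jaw":240,"travel":[0,0,0.06],"twist":0},{"jaw":240,"travel":[0,0,0.09],"twist":0},{"jaw":240,"travel":[0,0,0.098],"twist":0},{"jaw":240,"travel":[0,0,0.098],"twist":0}]'
python3 - <<'E'
from h import *
print(get_obs()["contact_force"],get_obs()["tool_pos"], delta([.44,-.055,.050]))
E
```

```text
t: 32.0
tool_pos: [0.4369, -0.1784, 0.1421]
orientation: [1.0, -0.0, -0.001, -0.0]
contact_force: [0.6, 0.2, -1.5]
gripper_width: 0.23
t: 32.42
tool_pos: [0.4385, -0.0497, 0.1425]
orientation: [1.0, 0.003, -0.001, -0.001]
contact_force: [0.0, 0.5, -2.5]
gripper_width: 0.23
t: 32.83
tool_pos: [0.4378, -0.0539, 0.068]
orientation: [1.0, 0.0, -0.002, -0.001]
contact_force: [0.1, -0.2, -2.0]
gripper_width: 0.231
[ 0.11686275 -0.15803235 -1.99477199] [ 0.4377925  -0.0539389   0.06803126] [0.003  0.0014 0.024 ]
```

```bash
python3 -m creep '[{"jaw":240,"travel":[0,0,0.01],"twist":0},{"jaw":240,"travel":[0,0,0.015],"twist":0},{"jaw":240,"travel":[0,0,0.018],"twist":0},{"jaw":240,"travel":[0,0,0.02],"twist":0},{"jaw":240,"travel":[0,0,0.02],"twist":0}]' 
python3 -m creep '[{"jaw":240,"travel":[0,0,0.001],"twist":0},{"jaw":240,"travel":[0,0,0.001],"twist":0},{"jaw":240,"travel":[0,0,0.001],"twist":0}]'
```

```text
t: 33.25
tool_pos: [0.4394, -0.0541, 0.0548]
orientation: [1.0, -0.0, 0.0, 0.0]
contact_force: [-0.7, 0.5, -1.7]
gripper_width: 0.226
t: 33.5
tool_pos: [0.4393, -0.0541, 0.0541]
orientation: [1.0, 0.0, 0.0, 0.0]
contact_force: [0.1, -0.2, -1.3]
gripper_width: 0.227
```

```bash
python3 -m creep '[{"jaw":240,"travel":[0,0,0.002],"twist":0},{"jaw":240,"travel":[0,0,0.003],"twist":0},{"jaw":240,"travel":[0,0,0.004],"twist":0},{"jaw":240,"travel":[0,0,0.005],"twist":0},{"jaw":240,"travel":[0,0,0.005],"twist":0}]'
python3 -m creep '[{"jaw":240,"travel":[0,0,0.001],"twist":0},{"jaw":240,"travel":[0,0,0.001],"twist":0},{"jaw":240,"travel":[0,0,0.001],"twist":0}]'
```

```text
t: 33.92
tool_pos: [0.4391, -0.0541, 0.05]
orientation: [1.0, 0.0, -0.0, -0.0]
contact_force: [-0.9, 0.6, -2.8]
gripper_width: 0.227
t: 34.17
tool_pos: [0.4392, -0.0541, 0.0494]
orientation: [1.0, -0.0, -0.0, -0.0]
contact_force: [-0.9, -0.6, -2.2]
gripper_width: 0.225
```

Within 1 mm of the floor. I'll release and lift, opening only part-way.

```bash
python3 -m creep '[{"jaw":220,"travel":[0,0,0.0007],"twist":0},{"jaw":200,"travel":[0,0,0.0007],"twist":0},{"jaw":170,"travel":[0,0,0.0007],"twist":0},{"jaw":110,"travel":[0,0,0],"twist":0},{"jaw":110,"travel":[0,0,0],"twist":0}]' 
python3 -m creep '[{"jaw":110,"travel":[0,0,-0.02],"twist":0},{"jaw":110,"travel":[0,0,-0.05],"twist":0},{"jaw":110,"travel":[0,0,-0.08],"twist":0},{"jaw":110,"travel":[0,0,-0.12],"twist":0},{"jaw":110,"travel":[0,0,-0.12],"twist":0}]'
python3 - <<'E'
from h import *
p,_=read_camera("side");cv2.imwrite("pics/s14.png",cv2.resize(p[100:300,180:380],None,fx=3,fy=3))
print(get_obs()["tool_pos"], delta([.5293,-.3504,.041]))
[print(o) for o in knobs("side")]
E
```

```text
t: 34.58
tool_pos: [0.4393, -0.054, 0.0495]
orientation: [1.0, 0.0, 0.0, -0.0]
contact_force: [-0.2, -0.7, -0.4]
gripper_width: 0.408
t: 35.0
tool_pos: [0.4414, -0.0541, 0.1437]
orientation: [1.0, 0.0, 0.003, 0.001]
contact_force: [1.2, -0.7, 1.2]
gripper_width: 0.57
[ 0.44065783 -0.05431338  0.14159586] [0.1177 0.3946 0.1351]
(np.int32(34), [234.5, 180.0], [0.4874, 0.0009, 0.069], [129.0, 137.0, 146.0])
(np.int32(40), [218.9, 191.2], [0.4383, -0.0612, 0.0701], [108.0, 114.0, 131.0])
(np.int32(52), [241.7, 260.9], [0.5288, -0.357, 0.0676], [176.0, 185.0, 192.0])
(np.int32(63), [286.5, 295.2], [0.6508, -0.4678, 0.0674], [178.0, 155.0, 225.0])
```

View pics/s14.png

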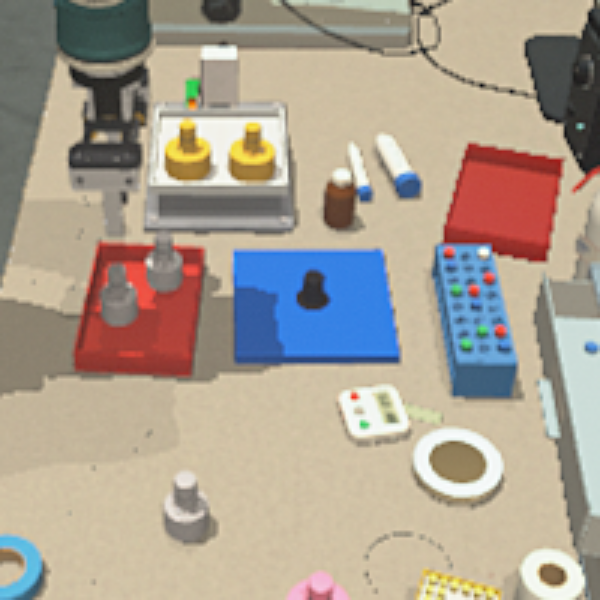

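Two steels are upright in the tray. The last is at (0.529, −0.350).

```bash
python3 -m creep '[{"jaw":100,"travel":[0.015,0.05,0],"twist":0},{"jaw":100,"travel":[0.03,0.09,0],"twist":0},{"jaw":100,"travel":[0.045,0.13,0],"twist":0},{"jaw":100,"travel":[0.06,0.17,0],"twist":0},{"jaw":100,"travel":[0.07,0.21,0],"twist":0}]' 
python3 -m creep '[{"jaw":100,"travel":[0.015,0.05,0],"twist":0},{"jaw":100,"travel":[0.03,0.09,0],"twist":0},{"jaw":100,"travel":[0.045,0.13,0],"twist":0},{"jaw":100,"travel":[0.048,0.17,0],"twist":0},{"jaw":100,"travel":[0.049,0.185,0],"twist":0}]' 
python3 -m creep '[{"jaw":100,"travel":[0,0,0.02],"twist":0},{"jaw":100,"travel":[0,0,0.04],"twist":0},{"jaw":100,"travel":[0,0,0.05],"twist":0},{"jaw":100,"travel":[0,0,0.05],"twist":0}]'
python3 - <<'E'
from h import *
print(get_obs()["tool_pos"], delta([.5293,-.3504,.041]))
[print(o) for o in knobs("side",box=(.3,.72,-.6,.05))]
E
```

```text
t: 35.52
tool_pos: [0.4918, -0.2129, 0.138]
orientation: [1.0, 0.0, -0.001, -0.0]
contact_force: [0.4, 0.6, 0.8]
gripper_width: 0.605
t: 35.93
tool_pos: [0.5275, -0.3542, 0.1372]
orientation: [1.0, -0.002, -0.001, -0.0]
contact_force: [-0.5, -0.5, -0.6]
gripper_width: 0.61
t: 36.27
tool_pos: [0.5273, -0.3491, 0.0993]
orientation: [1.0, 0.0, -0.002, -0.001]
contact_force: [-0.1, 0.0, 0.2]
gripper_width: 0.608
[ 0.52729971 -0.34914169  0.09925421] [0.0029 0.0019 0.0777]
(np.int32(35), [218.2, 191.4], [0.4358, -0.0617, 0.0693], [165.0, 173.0, 181.0])
(np.int32(31), [241.8, 262.2], [0.5295, -0.3614, 0.067], [114.0, 120.0, 126.0])
(np.int32(62), [286.5, 295.1], [0.6508, -0.4677, 0.0676], [186.0, 164.0, 232.0])
```

```bash
python3 -m creep '[{"jaw":100,"travel":[0.002,0.002,0.03],"twist":0},{"jaw":100,"travel":[0.002,0.002,0.06],"twist":0},{"jaw":100,"travel":[0.002,0.002,0.075],"twist":0},{"jaw":160,"travel":[0.002,0.002,0.075],"twist":0},{"jaw":200,"travel":[0.002,0.002,0.075],"twist":0}]' 
python3 -m creep '[{"jaw":240,"travel":[0,0,0],"twist":0},{"jaw":240,"travel":[0,0,0],"twist":0},{"jaw":240,"travel":[0,0,0],"twist":0},{"jaw":240,"travel":[0,0,0],"twist":0},{"jaw":240,"travel":[0,0,0],"twist":0}]' 30
python3 -m creep '[{"jaw":240,"travel":[0,0,-0.03],"twist":0},{"jaw":240,"travel":[0,0,-0.07],"twist":0},{"jaw":240,"travel":[0,0,-0.1],"twist":0},{"jaw":240,"travel":[0,0,-0.13],"twist":0},{"jaw":240,"travel":[0,0,-0.13],"twist":0}]'
python3 - <<'E'
from h import *
print(get_obs()["contact_force"],get_obs()["tool_pos"], delta([.49,-.115,.060]))
[print(o) for o in knobs("side",box=(.3,.72,-.6,.05))]
p,_=read_camera("side");cv2.imwrite("pics/s15.png",cv2.resize(p[100:300,180:380],None,fx=3,fy=3))
E
```

```text
t: 36.73
tool_pos: [0.5302, -0.3516, 0.0462]
orientation: [1.0, 0.0, -0.0, -0.0]
contact_force: [0.3, -0.3, 0.8]
gripper_width: 0.502
t: 37.15
tool_pos: [0.5303, -0.3522, 0.0463]
orientation: [1.0, -0.0, 0.0, 0.0]
contact_force: [-0.8, -0.1, 4.2]
gripper_width: 0.226
t: 37.57
tool_pos: [0.5317, -0.3526, 0.1476]
orientation: [1.0, 0.0, 0.002, 0.001]
contact_force: [1.0, -0.6, -0.7]
gripper_width: 0.23
[ 0.99521614 -0.60668269 -0.73972297] [ 0.5316537  -0.35264336  0.14763828] [-0.0561 -0.3172  0.1157]
(np.int32(40), [218.9, 191.1], [0.438, -0.0591, 0.0686], [164.0, 172.0, 188.0])
(np.int32(62), [286.6, 295.1], [0.6511, -0.4675, 0.0673], [186.0, 164.0, 231.0])
```

View pics/s15.png

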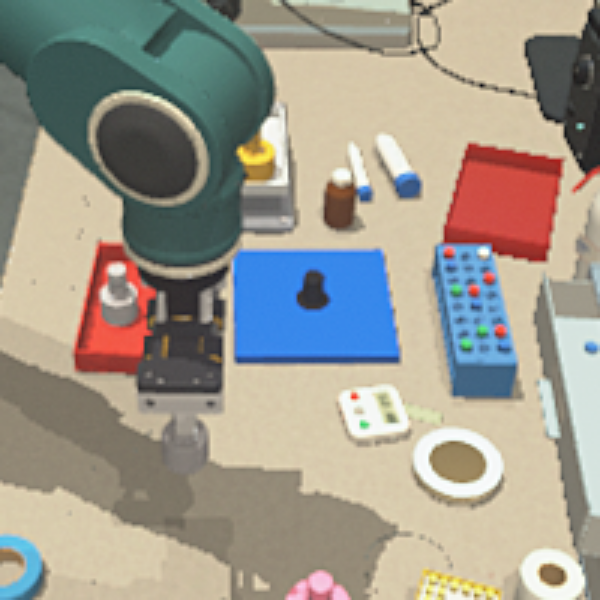

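```bash
python3 -m creep '[{"jaw":240,"travel":[-0.015,-0.05,0],"twist":0},{"jaw":240,"travel":[-0.025,-0.09,0],"twist":0},{"jaw":240,"travel":[-0.035,-0.13,0],"twist":0},{"jaw":240,"travel":[-0.045,-0.17,0],"twist":0},{"jaw":240,"travel":[-0.05,-0.21,0],"twist":0}]' 
python3 -m creep '[{"jaw":240,"travel":[-0.005,-0.05,0],"twist":0},{"jaw":240,"travel":[-0.005,-0.09,0],"twist":0},{"jaw":240,"travel":[-0.005,-0.11,0],"twist":0},{"jaw":240,"travel":[-0.005,-0.11,0],"twist":0},{"jaw":240,"travel":[-0.005,-0.11,0],"twist":0}]' 
python3 -m creep '[{"jaw":240,"travel":[0,0,0.03],"twist":0},{"jaw":240,"travel":[0,0,0.06],"twist":0},{"jaw":240,"travel":[0,0,0.09],"twist":0},{"jaw":240,"travel":[0,0,0.098],"twist":0},{"jaw":240,"travel":[0,0,0.098],"twist":0}]'
python3 - <<'E'
from h import *
print(get_obs()["contact_force"],get_obs()["tool_pos"], delta([.49,-.112,.050]))
E
```

```text
t: 38.08
tool_pos: [0.4907, -0.1928, 0.1418]
orientation: [1.0, -0.0, -0.001, -0.0]
contact_force: [0.5, -0.0, -1.6]
gripper_width: 0.227
t: 38.5
tool_pos: [0.4882, -0.1113, 0.1423]
orientation: [1.0, 0.001, -0.001, -0.0]
contact_force: [-0.2, -0.0, -1.7]
gripper_width: 0.231
t: 38.92
tool_pos: [0.4874, -0.1124, 0.068]
orientation: [1.0, -0.001, -0.002, -0.001]
contact_force: [-0.2, -0.3, -2.2]
gripper_width: 0.23
[-0.21991055 -0.27314993 -2.15603653] [ 0.48743573 -0.11241294  0.06797852] [ 0.0035 -0.0005  0.024 ]
```

Lowering by the same amounts as the last placement (to TCP ≈0.0495).

```bash
python3 -m creep '[{"jaw":240,"travel":[0,0,0.01],"twist":0},{"jaw":240,"travel":[0,0,0.015],"twist":0},{"jaw":240,"travel":[0,0,0.02],"twist":0},{"jaw":240,"travel":[0,0,0.024],"twist":0},{"jaw":240,"travel":[0,0,0.026],"twist":0}]' 
python3 -m creep '[{"jaw":240,"travel":[0,0,0.001],"twist":0},{"jaw":240,"travel":[0,0,0.001],"twist":0},{"jaw":240,"travel":[0,0,0.001],"twist":0}]'
```

```text
t: 39.33
tool_pos: [0.4888, -0.1119, 0.0501]
orientation: [1.0, -0.0, 0.0, 0.0]
contact_force: [-0.2, -0.1, -1.9]
gripper_width: 0.228
t: 39.58
tool_pos: [0.4888, -0.1118, 0.0496]
orientation: [1.0, 0.0, 0.0, 0.0]
contact_force: [-0.0, 0.7, -2.1]
gripper_width: 0.229
```

```bash
python3 -m creep '[{"jaw":220,"travel":[0,0,0.0007],"twist":0},{"jaw":200,"travel":[0,0,0.0007],"twist":0},{"jaw":170,"travel":[0,0,0.0007],"twist":0},{"jaw":110,"travel":[0,0,0],"twist":0},{"jaw":110,"travel":[0,0,0],"twist":0}]' 
python3 -m creep '[{"jaw":110,"travel":[0,0,-0.02],"twist":0},{"jaw":110,"travel":[0,0,-0.06],"twist":0},{"jaw":110,"travel":[0,0,-0.11],"twist":0},{"jaw":110,"travel":[0,0,-0.16],"twist":0},{"jaw":110,"travel":[0,0,-0.18],"twist":0}]' 
python3 -m creep '[{"jaw":110,"travel":[-0.01,0.05,0],"twist":0},{"jaw":110,"travel":[-0.02,0.1,0],"twist":0},{"jaw":110,"travel":[-0.03,0.15,0],"twist":0},{"jaw":110,"travel":[-0.04,0.2,0],"twist":0},{"jaw":110,"travel":[-0.04,0.25,0],"twist":0}]' 
python3 -m creep '[{"jaw":110,"travel":[-0.01,0.05,0],"twist":0},{"jaw":110,"travel":[-0.02,0.1,0],"twist":0},{"jaw":110,"travel":[-0.03,0.15,0],"twist":0},{"jaw":110,"travel":[-0.03,0.15,0],"twist":0},{"jaw":110,"travel":[-0.03,0.15,0],"twist":0}]'
python3 - <<'E'
from h import *
[print(o) for o in knobs("top",box=(.35,.72,-.6,.05))]
[print(o) for o in knobs("side",box=(.35,.72,-.6,.05))]
[print(o) for o in knobs("top",.105,.13,(.45,.65,.1,.3))]
scale();print(marks("side","cover_knob",.5)); print(get_obs()["contact_force"],get_obs()["tool_pos"])
p,_=read_camera("side");cv2.imwrite("pics/s16.png",cv2.resize(p[90:290,180:380],None,fx=3,fy=3,interpolation=cv2.INTER_CUBIC))
p,_=read_camera("top");cv2.imwrite("pics/t16.png",cv2.resize(p[130:260,140:360],None,fx=3.4,fy=3.4,interpolation=cv2.INTER_CUBIC))
E
```

```text
t: 40.0
tool_pos: [0.4888, -0.1118, 0.0495]
orientation: [1.0, 0.0, 0.0, -0.0]
contact_force: [0.5, -0.1, -0.8]
gripper_width: 0.402
t: 40.42
tool_pos: [0.4902, -0.1118, 0.1889]
orientation: [1.0, 0.0, 0.002, 0.001]
contact_force: [0.7, 0.5, 0.8]
gripper_width: 0.571
t: 40.83
tool_pos: [0.4572, -0.3013, 0.1847]
orientation: [1.0, -0.0, -0.0, 0.0]
contact_force: [0.4, -0.6, 0.2]
gripper_width: 0.567
t: 41.25
tool_pos: [0.4351, -0.4136, 0.1838]
orientation: [1.0, -0.002, -0.0, -0.0]
contact_force: [0.1, 0.9, 0.1]
gripper_width: 0.57
(np.int32(28), [370.4, 172.3], [0.6509, -0.4617, 0.0684], [153.0, 136.0, 188.0])
(np.int32(28), [249.5, 215.5], [0.4866, 0.007, 0.0704], [175.0, 183.0, 190.0])
(np.int32(27), [280.6, 214.8], [0.4875, -0.1104, 0.0736], [172.0, 179.0, 188.0])
(np.int32(28), [265.7, 228.4], [0.4369, -0.0535, 0.0712], [172.0, 180.0, 188.0])
(np.int32(34), [234.4, 180.0], [0.4871, 0.001, 0.0689], [165.0, 174.0, 180.0])
(np.int32(31), [219.7, 191.2], [0.4408, -0.0605, 0.0692], [159.0, 167.0, 186.0])
(np.int32(38), [232.6, 203.0], [0.4883, -0.1183, 0.0692], [168.0, 175.0, 180.0])
(np.int32(61), [286.5, 295.1], [0.651, -0.4675, 0.0673], [184.0, 162.0, 229.0])
(np.int32(32), [206.2, 186.9], [0.5883, 0.1666, 0.1203], [96.0, 172.0, 194.0])
(np.int32(29), [205.1, 208.4], [0.5072, 0.1695, 0.1191], [98.0, 178.0, 197.0])
pointer top z [0.5083 0.3172 0.0499] 20 fork arm z [0.5064 0.3621 0.0597] 66
pan z [0.5538 0.2134 0.0536]
net P [(0.86, [0.5062, 0.344, 0.0517]), (0.67, [0.4656, -0.058, 0.0024])] F [(0.64, [0.5052, 0.3427, 0.05]), (0.48, [0.5093, 0.3472, 0.0527])]
[(0.81, array([ 0.6616, -0.0361,  0.0322]))]
[ 0.42007421  0.43069305 -0.00584683] [ 0.43668276 -0.41103833  0.18462065]
```

View pics/s16.png

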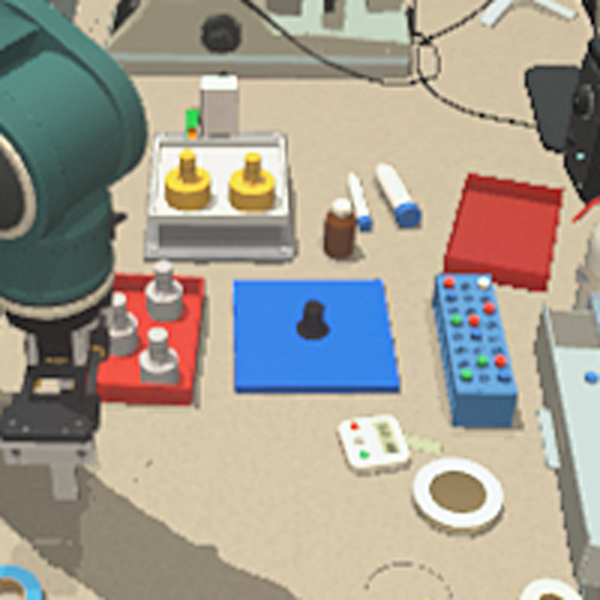

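View pics/t16.png

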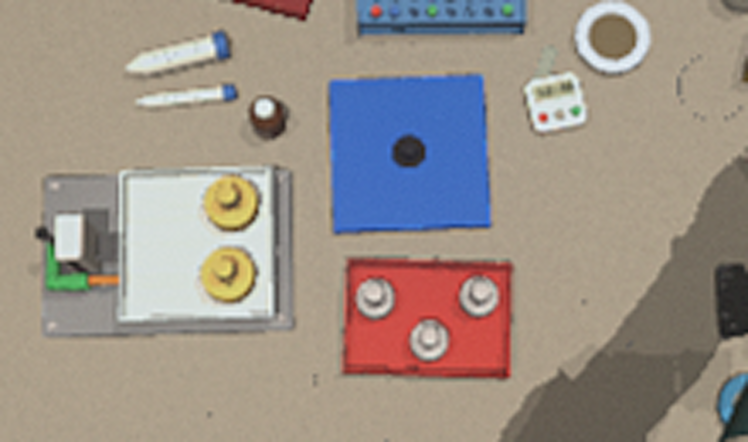

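Everything is in place. Before handing in I'll check the rest of the bench for a fourth or fifth steel weight.

Run:
```python
from h import *
p,_=read_camera("top");
for n in ("top","side"):
    read_camera(n); print(n,marks(n,"steel_0_mid",.15))
cv2.imwrite("pics/t17.png",cv2.resize(p[40:270,230:512],None,fx=2.6,fy=2.6,interpolation=cv2.INTER_CUBIC))
```

```text
top [(0.3, array([ 0.6618, -0.0347,  0.033 ]))]
side []
```

View pics/t17.png

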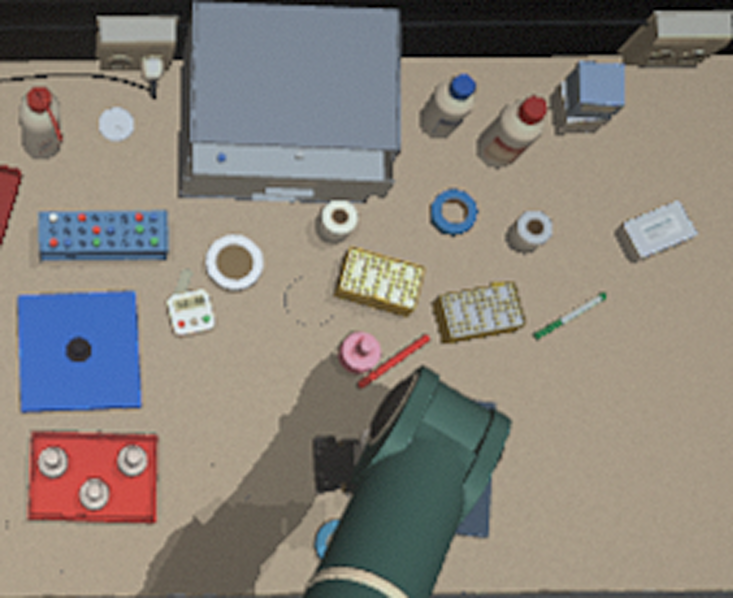

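No further steel weights on the bench: (340,218) and (530,230) are hollow rolls, and (360,350) is the pink look-alike. Handing in.

```bash
python3 -c "
from bench import *
print(job_done(), get_obs()['t'])"
```

```text
the job is handed in; nothing more can be done
the job is handed in; nothing more can be done
```

I finished the task and handed the job in at about 42 s of robot time. The hand-in reports no verdict, so what follows rests on my own checks.

**What I did:** I lifted the cover off and laid it right way up on the bare bench at about (0.66, −0.035), roughly 0.27 m from the pan's centre. Both brass weights stand on the pan. All three steel weights present stand in the front red tray. The second brass was knocked about 4 cm aside during the run; I spotted it in the side view and found it again before gripping.

**Last checks:**
- **Pointer:** its centre is at about 50 mm and the fork's middle at about 50.5 mm, well inside the 5 mm limit. Single network readings scattered by about 2 mm.
- **Weights:** the knob-top heights fit every weight standing upright on the pan floor or tray floor. One tray knob read 73.6 mm and the other two 70–71 mm, which is within depth noise around the expected 73 mm.
- **Cover:** its knob is at about 33 mm, so it lies flat.
- **Bystanders:** the bottle and fork look unmoved in the pictures.
- **Robot:** nothing was in contact, with the external force close to zero.

**What disagreed or was less clean:**
- The network took the pink look-alike for brass and did not find the steel weights, so I located the weights from depth instead.
- While setting the cover and the first steel down, the fingers briefly pressed with about 36 N and 29 N.
- The two cameras differed by about 6 mm in y, mainly because the side view also sees the fronts of the knobs.

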